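Lock the clamp nuts in the bench channel and put the tray away

ROBOT

A 6-joint arm with a two-finger parallel gripper is mounted at the origin on the work surface. World frame = base frame: x ahead of the robot, y to its left, z up, the work surface at z = 0. Lengths are in mm, angles in degrees, forces in N, time in s.
With the tool pointing down it reaches from about 350 to 850 mm from the base axis. Payload 8.1 kg.
Tool frame: the origin (TCP) lies midway between the tips of the shut fingers; the grasp point (between the pads) lies 19 mm behind it; z points along the fingers, y is the line along which they close (so a half turn about z gives the same grasp; the last joint's range is limited). The gripper opens to 85 mm and grips with 20 to 120 N. Pads are 22 mm wide; open, the fingers measure 114 mm over their backs; the gripper's body (76 mm by 85 mm) begins 54 mm behind the grasp point. The pads swing forward as they close: fully open they stand 13 mm farther back than shut.
Start: joints at [-67.976, 7.471, 85.268, -0, 87.261, -4.893], TCP at [271.644, -534.99, 231.292] pointing down, gripper open.
Joint ranges: [-169.43, 169.43], [-51.17, 129.36], [1.28, 143.12], [-76.62, 256.62], [0, 156.53], [-152.29, 152.29]. Speed limits (degrees/s): [136.94, 136.94, 159.86, 180, 180, 180].

INTERFACE

Orientations are given as [roll, pitch, yaw] about the fixed x, y, z axes, in that order (R = Rz(yaw) Ry(pitch) Rx(roll)).
In Python, from bench import r gives the robot as it stands. The module is installed in compiled form; this text tells all that it offers.
- The arm moves only by the tool jog_arm, never from a script. Its argument "rows" is a list of rows, each a list of 2 entries, a list of its own where there are three numbers: the shift along the tool's x, y, z in mm, then the turn, a rotation vector about the tool's x, y, z in rad. A call has 1 to 10 rows; each row is the pose to reach, as a shift and turn from the pose commanded when the call began, along the tool's axes at that moment; what a row does not reach only later rows make up. A row lasts 1/10 s, in which the tool goes at most 50 mm and 8.59 degrees, less where a joint would pass 70% of its speed; a pose out of reach is approached as far as the arm can. A call with a gripper value outside its range is refused whole. "grip" is the finger opening in mm, from 0 to 85.4, set as the call begins (left out, the last holds). The fingers move at their own pace and stop on an object; "force" is the grip in N (left out, the last holds). Time passes only in rows, so rows that repeat a pose let the fingers close. It gives the time, the measured TCP pose, the force, the opening and the grip force at its end, in the units of the state.
- r.sense(): the state, without advancing time (a new reading comes with each control period).
- r.snapshot(name): name is "side" or "top" or "wrist"; returns (picture, depth): 420x560x3 uint8, blue, green, red; 420x560 float32, mm along the optical axis (not along the pixel's ray), 0 where there is no reading.
- r.camera_params(name): a dict with "fx", "fy", "cx", "cy" (pixels), "pose" (4x4, takes a point from camera to world coordinates); the wrist camera has in their place "tool_from_camera" (4x4, takes a point from camera to tool coordinates, whose origin is the TCP and whose axes are the flange's). Camera axes: x right, y down, z forward; pixel columns grow to the right and rows downward; lengths in mm; the calibration is good to about 2 mm. A picture is of the moment at which its call begins: read the wrist's pose just before it. camera_params takes no time and is no camera call.
- r.hand_in(): hands the job in; it is judged then, once.
The state is a dict: "time": time; "joint_pos": joint angles; "qd": joint speeds; "joint_efforts": joint torques, N m; "tool_pos": TCP position; "tcp_rot": TCP orientation; "ft_force": force on the tool from outside, world axes, zero at the start; "wrist_torque": the same for the moment, N m; "finger_gap": finger opening in mm; "grip_force": force on a finger pad.
Only numpy, scipy, OpenCV 4.12 (cv2) and the standard library are available. Lean on these libraries where they do the work, as an engineer would, in place of code of your own. Each camera call takes 0.05 s, during which the arm holds its last target. There are 200 camera calls.

TASK

Fit every spring nut from the tray into the bench's clamping channel, each at a marked station of its own: lower it in lengthwise, push it down against its spring, twist it ninety degrees and let it rise so that its grooves catch both lips. When all the nuts are locked, stand the steel doming block in the tray's long empty compartment, and then slide the loaded tray fully home in its slotted holder. Leave the jar, the tape and the burr block where they are.

Things in the scene. Friction and masses are not known exactly. Their poses are not given: they have to be found in the camera images.
- channel: aluminium clamping channel fixed on the bench, open upwards, 340 mm long (y) plus end caps, 60 mm wide (x), 32 mm high; origin at its underside centre. Inner floor 3 mm above the bench, inside 54 mm wide. Mouth between the two lips 26 mm wide (|x| < 13 mm). The lips' inner edges (|x| 13 to 15.5 mm) are turned down to 26 mm above the bench
- mark0 (a point): station 120 mm towards the channel's -y: a pair of short black lines across the lips; the point is midway between the lips, level with their top (32 mm above the bench)
- mark1 (a point): the same, 40 mm towards -y. A nut enters the mouth with its x axis along the channel; with its origin pushed to 4.2 to 10.5 mm below the bench top it clears the lip edges and can be twisted 90 degrees either way
- mark2 (a point): the same, 40 mm towards +y. A twisted nut that is let up is lifted by its spring (about 3 N) until its grooves sit on the lip edges: locked, its x axis is across the channel and its origin level with the bench top
- mark3 (a point): the same, 120 mm towards +y
- tray: loose white tray, 140 (x) x 200 (y) mm, origin at its underside centre, 0.35 kg. Slides on slick plastic skids. Floor's upper face 3 mm up, walls 3 mm thick and 20 mm high, dividers 19 mm high. Four nut pockets 65 x 63 mm, centres x +-34, y 0 and 66 mm
- compartment (a point): floor centre (3 mm up) of the tray's long empty compartment, at y -66 mm of the tray; 134 (x) x 63 (y) mm
- tab (a point): top centre of the tray's upright wooden pull tab, 60 mm above the bench, at x -75 mm of the tray; 10 mm thick (x), 70 mm wide (y), straight down to 2 mm above the bench
- holder: wooden slotted tray holder fixed on the bench, opening to its -x (robot side). Origin on the bench where the tray's origin lies when fully home against the back board (60 mm high, face at x 71 mm), axes then as the tray's. No floor: the tray slides on the bench. Side slots 208 mm apart, 26 mm high; guides 34 mm high from x -55 mm on, flared mouth from x -100 mm
- nut0: spring channel nut, maybe absent; x along it, z up, origin at the underside of its foot when the spring is free. White foot 40 (x) x 19 x 6 mm; steel plate 44 (x) x 20 (y) mm, z 20 to 26 mm; shaft of 14 mm diameter up to z 44; black grip 28 (x) x 12 (y) mm, z 44 to 74 mm. 150 g. Starts standing in a pocket of the tray
- nut1: same as nut0, maybe absent. On each nut's plate a central boss 20 x 20 mm and a rib along y at x = +-20 mm (4 mm thick) rise to z 30 mm; the grooves between them (x 10 to 17.8 mm on each side) take the channel's lip edges
- nut2: same as nut0, maybe absent. Each nut's foot can be pushed up by at most 13.5 mm against a spring: 2.4 N at first, 0.3 N more per mm
- nut3: same as nut0, maybe absent
- block: steel doming block, a 44 mm cube with round hollows in its faces, standing on the bench; origin at its underside centre, about 0.4 kg
- jar: bystander: white jar, 56 mm diameter, 60 mm high, origin at its underside centre
- tape: bystander: grey ring of tape, 44 mm diameter, 14 mm high, origin at its underside centre
- burrs: bystander: wooden block 60 x 120 x 30 mm with small burrs upright in it up to 75 mm, origin at its underside centre

How it is judged:
By the outcome, as a careful person would: the job done as asked, in the order asked, and still so for the second after the job is handed in, with the robot touching nothing.
Of nut0, nut1, nut2, nut3 only 2 to 4 are there at a start; the rules pass over those that are not, and their reading is None.
At some moment in a run one of block may be knocked a few centimetres aside while the robot is not near it.
It also fails if it takes over 210 s, if anything falls off the work surface, if the arm or the gripper's body presses on something with over 40 N, if the wrist force passes 120 N, or if a joint passes its speed limit or range.

## Working session

There is one attempt and no reset: what is moved stays moved. The work goes in short steps, Python scripts to look and compute and a tool call to move; the robot and the scene stay as the last step left them, time stands still between calls to the robot, and variables do not carry over. Pictures are saved under pics/ and viewed, at most 14 in all, crops included, and the job is handed in when it is done.

Besides the shell and the picture viewer there is one more tool, called after "Emit:" as a command line: name --argument value ..., lists and objects as JSON in quotes. jog_arm: Moves the arm, as the interface text tells. Its arguments: {"type":"object","properties":{"rows":{"type":"array"},"grip":{"type":"number"},"force":{"type":"number"}},"required":["rows"]}

```bash
mkdir -p pics; ls; python3 - <<'E'
from bench import r
import cv2,numpy as np
s=r.sense();print(s)
for n in("top","side"):
    p,d=r.snapshot(n);cv2.imwrite(f"pics/{n}0.png",p);np.save(f"pics/{n}0.npy",d)
    c=r.camera_params(n);print(n,{k:(np.round(v,3).tolist() if k=='pose' else v) for k,v in c.items()})
print(r.camera_params("wrist"))
E
```

```text
pics
{'time': 0.0, 'joint_pos': array([-6.79758261e+01,  7.51551485e+00,  8.53301681e+01, -1.79035043e-03,
        8.72605166e+01, -4.89218699e+00]), 'qd': array([ 0.01689502,  0.07356366, -0.0358587 , -0.03226948, -0.03927681,
        0.09307223]), 'joint_efforts': array([ 3.22886926e-04, -5.69395101e+01, -5.00546801e+01, -1.96686638e-04,
        1.45080415e-02,  1.02734589e-05]), 'tool_pos': array([ 271.42414112, -534.47932645,  230.23166428]), 'tcp_rot': array([-1.79894035e+02, -7.27517289e-03,  2.69164414e+01]), 'ft_force': array([-0.35906452, -0.32847214,  0.77575628]), 'wrist_torque': array([ 0.02372137, -0.00392322, -0.02912351]), 'grip_force': 0.0, 'finger_gap': 85.36496021062665}
top {'fx': 502.99260396311445, 'fy': 502.99260396311445, 'cx': 271.9510767416953, 'cy': 213.42155454303392, 'pose': [[-0.024, -0.999, 0.046, 493.849], [-1.0, 0.023, -0.012, 62.026], [0.011, -0.046, -0.999, 1357.369], [0.0, 0.0, 0.0, 1.0]]}
side {'fx': 488.4307030341369, 'fy': 488.4307030341369, 'cx': 273.0749179857046, 'cy': 217.31545909545372, 'pose': [[-0.714, -0.513, 0.478, 36.847], [-0.701, 0.531, -0.476, 563.295], [-0.01, -0.674, -0.738, 876.055], [0.0, 0.0, 0.0, 1.0]]}
{'fx': 318.8140189214551, 'fy': 318.8140189214551, 'cx': 275.71827567545046, 'cy': 211.69616910449128, 'tool_from_camera': array([[-1.21603400e-03, -9.48220864e-01, -3.17609375e-01,
         8.19299271e+01],
       [ 9.99998927e-01, -8.93474857e-04, -1.16124151e-03,
         9.48974497e-02],
       [ 8.17337437e-04, -3.17610446e-01,  9.48220932e-01,
        -1.42622671e+02],
       [ 0.00000000e+00,  0.00000000e+00,  0.00000000e+00,
         1.00000000e+00]])}
```

View pics/top0.png

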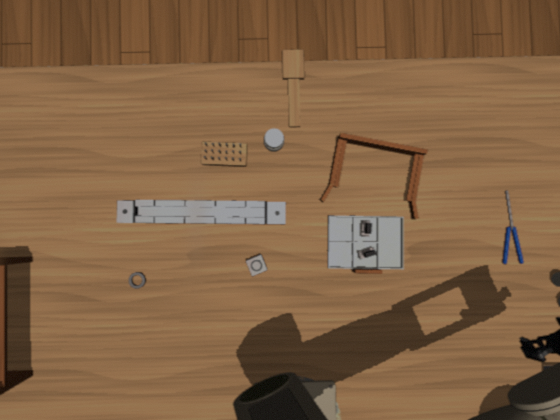

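View pics/side0.png

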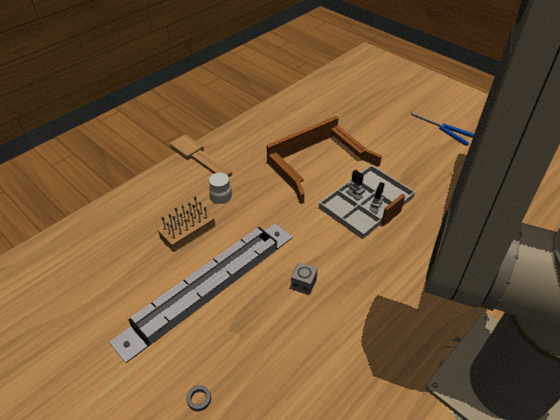

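Top view: the channel runs along about (120–285, 212). The tray is at (365,242) with two nuts at (367,228) and (368,253), tab at (368,271). The holder's back board goes from (340,136) to (425,151), and the block is at (257,265). Next I'll measure in enlarged crops.

```bash
cat > lib.py <<'E'
import numpy as np,cv2
from scipy.spatial.transform import Rotation as R
from bench import r
def ray(c,T,u,v):
    d=T[:3,:3]@np.array([(u-c['cx'])/c['fx'],(v-c['cy'])/c['fy'],1.]); return T[:3,3],d
def onz(c,T,u,v,z):
    o,d=ray(c,T,u,v); return o+d*(z-o[2])/d[2]
def wT(c,s):
    T=np.eye(4);T[:3,:3]=R.from_euler('xyz',s['tcp_rot'],degrees=True).as_matrix();T[:3,3]=s['tool_pos'];return T@c['tool_from_camera']
def wrist(name):
    c=r.camera_params("wrist");s=r.sense();p,d=r.snapshot("wrist");cv2.imwrite(f"pics/{name}.png",p);T=wT(c,s);np.savez(f"pics/{name}.npz",d=d,T=T,p=p);return c,T,p,d
def cloud(c,T,d):
    v,u=np.mgrid[:d.shape[0],:d.shape[1]]
    P=np.stack([(u-c['cx'])/c['fx']*d,(v-c['cy'])/c['fy']*d,d],-1)@T[:3,:3].T+T[:3,3];P[d==0]=np.nan;return P
def go(x,y,z,yaw):
    """shift and turn to write in a row, tool-down target"""
    s=r.sense();M=R.from_euler('xyz',s['tcp_rot'],degrees=True);N=R.from_euler('xyz',[180,0,yaw],degrees=True)
    sh=M.inv().apply(np.array([x,y,z])-s['tool_pos']);print('t',round(s['time'],2),'shift',sh.round(1),'turn',(M.inv()*N).as_rotvec().round(4),'F',s['ft_force'].round(1),'gap',round(s['finger_gap'],1))
E
python3 - <<'E'
from lib import *
p=cv2.imread('pics/top0.png');d=np.load('pics/top0.npy');c=r.camera_params('top');P=cloud(c,c['pose'],d)
# height clusters: rects of regions by height
def rect(mask,z,name):
    n,l,st,ce=cv2.connectedComponentsWithStats(mask.astype(np.uint8))
    for i in range(1,n):
        if st[i,4]<25: continue
        cn=np.argwhere(l==i)[:,::-1]
        W=np.array([onz(c,c['pose'],u,v,z)[:2] for u,v in cn],np.float32)
        m=cv2.minAreaRect(W);zz=P[l==i][:,2]
        print(name,np.round(m[0],1),np.round(m[1],1),round(m[2],1),'px',ce[i].round(),'n',st[i,4],'z',np.nanmedian(zz).round(1))
Z=P[...,2];win=np.zeros(Z.shape,bool);win[110:300,100:440]=1
for u,v in[(20,300),(330,300),(450,200),(200,120)]:print('table',P[v,u].round(1))
rect((Z>25)&(Z<100)&win,32,'25+')
rect((Z>50)&(Z<100)&win,60,'50+')
rect((Z>8)&(Z<100)&win,20,'8+')
a=cv2.resize(p[195:275,110:290],None,fx=4.4,fy=4.4,interpolation=cv2.INTER_CUBIC)
b=cv2.resize(p[125:280,315:435],None,fx=3.8,fy=3.8,interpolation=cv2.INTER_CUBIC)[:,:]
print(a.shape,b.shape)
cv2.imwrite('pics/cropa.png',b)
E
```

```text
table [341.  721.6   3.1]
table [ 320.6 -103.6    4.9]
table [ 581.2 -437.2    2.5]
table [814.5 235.5   2.2]
25+ [752.5  37.9] [54.8 56.5] 74.6 px [273. 139.] n 361 z 60.4
25+ [ 651.2 -228.1] [261.5 189.1] 78.1 px [378. 163.] n 1693 z 36.1
25+ [716.9 172.3] [119.6  61.1] 85.9 px [223. 153.] n 1010 z 31.5
25+ [564.2 238. ] [351.9  60.1] 87.9 px [199. 211.] n 1816 z 33.1
25+ [ 510.3 -200.9] [26.5 42.4] 88.2 px [365. 228.] n 156 z 39.6
25+ [ 444.8 -199.5] [19.9 45.2] 16.9 px [366. 253.] n 135 z 52.2
25+ [420.4  92.1] [44.8 44.8] 20.6 px [256. 265.] n 292 z 44.9
25+ [ 398.6 -199.9] [73.8 13.1] 88.6 px [367. 271.] n 141 z 59.9
50+ [750.9  39.3] [46.8 49.8] 88.6 px [273. 138.] n 291 z 61.1
50+ [ 729.2 -245.8] [231.5  15.2] 77.8 px [383. 143.] n 479 z 61.0
50+ [ 510.1 -198.9] [16.3 27.5] 81.8 px [368. 228.] n 70 z 76.7
50+ [ 445.3 -200.6] [14.6 31.9] 16.9 px [369. 253.] n 69 z 77.1
50+ [ 399.3 -195.6] [69.7 10.3] 88.6 px [367. 271.] n 114 z 60.8
8+ [810.6 -19.5] [45.  30.6] 2.3 px [294. 118.] n 183 z 12.8
8+ [752.7  38.1] [57.  59.1] 43.9 px [273. 140.] n 384 z 60.2
8+ [ 651.7 -230.4] [266.  192.5] 77.5 px [378. 163.] n 1873 z 35.4
8+ [719.  172.6] [121.8  65.3] 86.2 px [223. 154.] n 1068 z 31.3
8+ [565.2 254.4] [406.1  61.2] 88.7 px [195. 212.] n 2015 z 32.7
8+ [564.6  31.7] [41.7 45.6] 68.1 px [277. 211.] n 120 z 9.8
8+ [ 467.  -199.3] [203.1 151.4] 88.6 px [365. 248.] n 1007 z 21.1
8+ [ 509.3 -200.7] [32.  45.3] 88.7 px [365. 228.] n 174 z 36.4
8+ [419.5  92.3] [46.7 45.2] 20.5 px [256. 265.] n 296 z 44.9
8+ [388.4 408.4] [41.2 42.5] 43.9 px [136. 280.] n 140 z 14.3
(352, 792, 3) (589, 456, 3)
```

View pics/cropa.png

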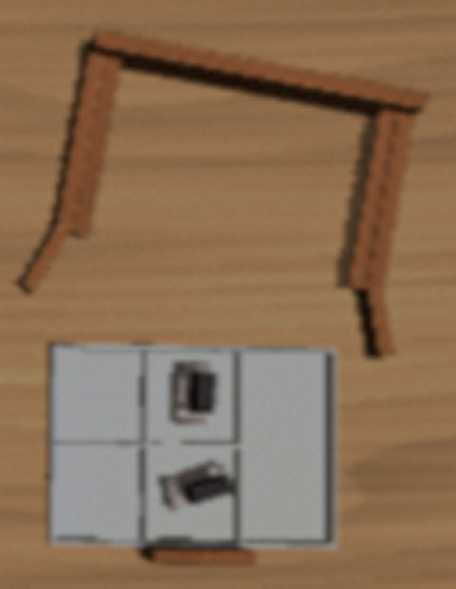

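The two nuts are in the tray's middle pockets; in the crop their grips are at (198,390) and (205,482). The tray is roughly square to the world, while the holder is turned by about -12°. I'll move over the tray for a wrist view.

```bash
python3 -c "
from lib import *
go(480,-190,240,0)"
```

```text
t 0.1 shift [ 341.9 -212.8   -9.3] turn [-1.600e-03  2.000e-04  4.698e-01] F [-0.1  0.3  0. ] gap 85.6
```

Emit:
jog_arm --rows '[[[342,-213,-10],[0,0,0.47]],[[342,-213,-10],[0,0,0.47]],[[342,-213,-10],[0,0,0.47]],[[342,-213,-10],[0,0,0.47]],[[342,-213,-10],[0,0,0.47]],[[342,-213,-10],[0,0,0.47]],[[342,-213,-10],[0,0,0.47]],[[342,-213,-10],[0,0,0.47]],[[342,-213,-10],[0,0,0.47]],[[342,-213,-10],[0,0,0.47]]]' --grip 32

```text
time: 1.1
tool_pos: [480.6, -188.8, 240.9]
tcp_rot: [-180.0, 0.0, 0.2]
ft_force: [0.1, -0.2, 0.6]
finger_gap: 32.2
grip_force: 0.0
```

```bash
python3 -c "
from lib import *
s=r.sense();print(s['tool_pos'],s['tcp_rot'])
c,T,p,d=wrist('w1');P=cloud(c,T,d);Z=P[...,2]
def rects(m,z,nm):
    n,l,st,ce=cv2.connectedComponentsWithStats(m.astype(np.uint8))
    for i in range(1,n):
        if st[i,4]<60: continue
        W=np.array([onz(c,T,u,v,z)[:2] for v,u in np.argwhere(l==i)],np.float32);m_=cv2.minAreaRect(W)
        print(nm,np.round(m_[0],1),np.round(m_[1],1),round(m_[2],1),'px',ce[i].round(),st[i,4],'z',np.nanmedian(Z[l==i]).round(1))
rects((Z>72)&(Z<90),74+3,'grip')
rects((Z>56)&(Z<66),60,'60')
rects((Z>16)&(Z<24),20,'20')
print(P[400,50],P[300,280])
"
```

```text
[ 480.58291404 -188.79930742  240.92281034] [-1.79987355e+02  3.68314081e-02  1.83729668e-01]
grip [ 510.4 -198.4] [12.  28.1] 85.1 px [286. 162.] 359 z 76.8
grip [ 445.8 -199.6] [13.1 27.7] 16.0 px [287. 224.] 320 z 76.8
60 [ 450.2 -198.5] [ 4.3 27.4] 13.7 px [285. 215.] 79 z 60.3
60 [ 399.9 -197.3] [68.7 11.3] 87.7 px [282. 257.] 519 z 59.7
20 [ 604.5 -103.1] [ 3.2 48.7] 56.2 px [194.  62.] 102 z 20.5
20 [559.3  61.9] [ 6.9 58.9] 88.1 px [ 45. 106.] 294 z 20.0
20 [ 555.8 -325.8] [48.5  3.9] 8.5 px [402. 111.] 134 z 20.0
20 [ 472.2 -199.9] [199.9 142.5] 87.7 px [283. 183.] 2859 z 19.4
20 [429.   71.8] [44.6  7.9] 21.9 px [ 61. 219.] 173 z 20.1
[ 493.33358527 -132.91037523  323.72207655] [ 302.77238559 -194.6795787    -0.91261737]
```

View pics/w1.png

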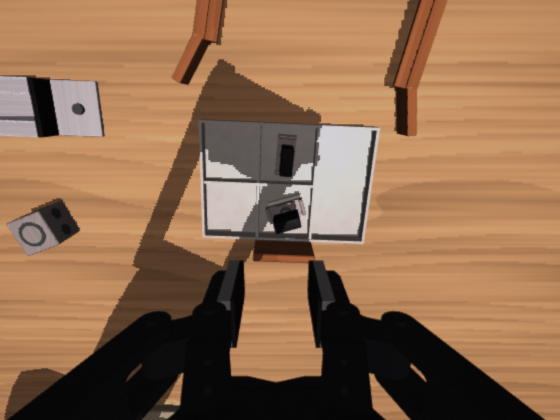

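The wrist view agrees with the given sizes: grips measure 12x28 mm, with nut A at px (286,162) and nut B at (287,224). The tray rectangle is centred at px (283,183). I'll grasp nut A first.

```bash
python3 -c "
from lib import *
go(510.4,-198.4,95,-5);go(510.4,-198.4,50,-5)"
```

```text
t 1.15 shift [ 30.5   8.3 145.9] turn [0.0002 0.0009 0.0887] F [0.7 0.1 0.1] gap 32.2
t 1.15 shift [ 30.6   8.3 190.9] turn [0.0002 0.0009 0.0887] F [0.7 0.1 0.1] gap 32.2
```

Emit:
jog_arm --rows '[[[30.5,8.5,50],[0,0,0.089]],[[30.5,8.5,100],[0,0,0.089]],[[30.5,8.5,145],[0,0,0.089]],[[30.5,8.5,145],[0,0,0.089]],[[30.5,8.5,160],[0,0,0.089]],[[30.5,8.5,175],[0,0,0.089]],[[30.5,8.5,191],[0,0,0.089]],[[30.5,8.5,191],[0,0,0.089]],[[30.5,8.5,191],[0,0,0.089]]]'

```text
time: 2.05
tool_pos: [511.4, -199.3, 51.7]
tcp_rot: [180.0, -0.1, -5.1]
ft_force: [1.4, 0.1, 0.6]
finger_gap: 32.1
grip_force: 0.0
```

Emit:
jog_arm --rows '[[[0,0,0],[0,0,0]],[[0,0,0],[0,0,0]],[[0,0,0],[0,0,0]],[[0,0,0],[0,0,0]],[[0,0,0],[0,0,0]],[[0,0,0],[0,0,0]],[[0,0,0],[0,0,0]]]' --grip 5 --force 60

```text
time: 2.75
tool_pos: [510.9, -198.8, 50.5]
tcp_rot: [180.0, -0.0, -5.1]
ft_force: [2.3, -0.8, 2.1]
finger_gap: 10.7
grip_force: 61.6
```

```bash
python3 -c "
from lib import *
go(540,240,200,0)"
```

```text
t 2.75 shift [ -10.  -439.7 -149.6] turn [ 0.0002 -0.0005 -0.0892] F [ 2.3 -0.8  2.1] gap 10.7
```

Emit:
jog_arm --rows '[[[0,0,-40],[0,0,0]],[[0,0,-85],[0,0,0]],[[0,0,-120],[0,0,0]],[[0,-40,-150],[0,0,0]],[[-2,-90,-150],[0,0,0]],[[-4,-140,-150],[0,0,-0.03]],[[-5,-190,-150],[0,0,-0.06]],[[-6,-240,-150],[0,0,-0.089]],[[-8,-290,-150],[0,0,-0.089]],[[-10,-340,-150],[0,0,-0.089]]]'

```text
time: 3.75
tool_pos: [529.7, 142.5, 199.2]
tcp_rot: [180.0, 0.1, -0.0]
ft_force: [1.7, 0.0, -1.8]
finger_gap: 11.0
grip_force: 61.1
```

Emit:
jog_arm --rows '[[[0,-50,0],[0,0,0]],[[0,-100,0],[0,0,0]],[[0,-100,0],[0,0,0]],[[0,-100,0],[0,0,0]],[[0,-100,0],[0,0,0]]]'

```text
time: 4.25
tool_pos: [530.4, 239.6, 199.3]
tcp_rot: [179.9, 0.1, -0.0]
ft_force: [0.7, -0.3, -1.5]
finger_gap: 10.6
grip_force: 61.1
```

```bash
python3 -c "
from lib import *
s=r.sense();print(s['tool_pos'],s['tcp_rot'],s['finger_gap'],s['ft_force'])
c,T,p,d=wrist('w2');P=cloud(c,T,d);Z=P[...,2]
m=((Z>28)&(Z<37)&(abs(P[...,0]-565)<50)).astype(np.uint8)
n,l,st,ce=cv2.connectedComponentsWithStats(m)
for i in range(1,n):
    if st[i,4]<150: continue
    W=np.array([onz(c,T,u,v,32)[:2] for v,u in np.argwhere(l==i)],np.float32);m_=cv2.minAreaRect(W)
    print(np.round(m_[0],1),np.round(m_[1],1),round(m_[2],1),'px',ce[i].round(),st[i,:5],'z',np.nanmedian(Z[l==i]).round(1))
"
```

```text
[530.44995344 239.62608019 199.34866601] [ 1.79931165e+02  1.08575277e-01 -3.00849277e-02] 10.582162420761868 [ 0.66207722 -0.34021813 -1.47986568]
[564.7 237.9] [351.   60.2] 88.0 px [276. 154.] [   91   118   374    74 13519] z 31.9
```

View pics/w2.png

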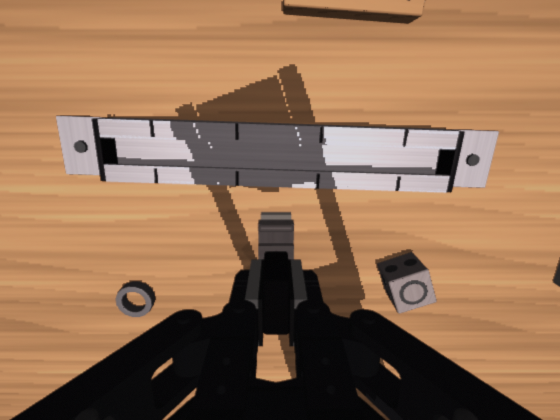

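The channel fills px 91–465 around (276,154). Mark lines are near columns 152, 237, 321 and 405 on the upper lip and 155, 237, 318 and 398 on the lower. I'll check those against the rectangle.

```bash
python3 -c "
from lib import *
f=np.load('pics/w2.npz');c=r.camera_params('wrist');T=f['T'];g=f['p'].max(2).astype(float)
# dark line search along each lip
for name,(a,b) in dict(up=((150,121),(405,128)),lo=((150,168),(405,178))).items():pass
C=np.array([564.7,237.9]);e=np.array([np.cos(np.radians(88)),np.sin(np.radians(88))]);n=np.array([e[1],-e[0]])
Ti=np.linalg.inv(T)
def pix(X):
    q=Ti[:3,:3]@X+Ti[:3,3];return c['fx']*q[0]/q[2]+c['cx'],c['fy']*q[1]/q[2]+c['cy']
for off in(-24,-21,21,24):
    s=np.arange(-150,150,.5);uv=np.array([pix(np.r_[C+e*t+n*off,32]) for t in s],np.float32)
    v=cv2.remap(g.astype(np.float32),uv[:,0],uv[:,1],cv2.INTER_LINEAR).ravel()
    v-=cv2.blur(v[None],(31,1)).ravel()
    print(off,[round(float(np.average(s[k],weights=np.clip(-v[k],1e-6,None)**2)),1) for k in [abs(s-t0)<9 for t0 in(-120,-40,40,120)]],[round(float(v[abs(s-t0)<9].min())) for t0 in(-120,-40,40,120)])
# mouth edges: profile across at several s
P=cloud(c,T,f['d'])
for t in(-100,-40,0,40,80):
    o=np.arange(-40,40,.5);uv=[pix(np.r_[C+e*t+n*q,32]) for q in o];z=np.array([P[int(round(y)),int(round(x)),2] for x,y in uv])
    print(t,o[(z>28)].min(),o[z>28].max(),[ (o[i]) for i in range(1,len(o)) if (z[i]>28)!=(z[i-1]>28)])
go(566.1,277.9,130,88)
"
```

```text
-24 [-120.6, -40.2, 39.7, 119.6] [-133, -83, -61, -138]
-21 [-120.3, -40.3, 39.7, 119.7] [-137, -57, -59, -132]
21 [-120.4, -40.5, 39.6, 119.6] [-136, -105, -61, -139]
24 [-120.6, -40.3, 39.8, 119.5] [-131, -96, -62, -132]
-100 -29.5 30.0 [np.float64(-29.5), np.float64(-12.5), np.float64(13.0), np.float64(30.5)]
-40 -29.5 30.0 [np.float64(-29.5), np.float64(-12.5), np.float64(13.0), np.float64(30.5)]
0 -30.0 29.5 [np.float64(-30.0), np.float64(-11.5), np.float64(13.5), np.float64(30.0)]
40 -30.0 30.0 [np.float64(-30.0), np.float64(-12.0), np.float64(13.0), np.float64(30.5)]
80 -29.5 29.5 [np.float64(-29.5), np.float64(-12.5), np.float64(13.5), np.float64(30.0)]
t 4.3 shift [ 35.4 -38.7  69.6] turn [-3.0000e-04  1.7000e-03 -1.5373e+00] F [ 0.7 -0.1 -1.3] gap 10.8
```

Emit:
jog_arm --rows '[[[35,-39,20],[0,0,-0.14]],[[35,-39,40],[0,0,-0.28]],[[35,-39,60],[0,0,-0.42]],[[35,-39,70],[0,0,-0.56]],[[35,-39,70],[0,0,-0.7]],[[35,-39,70],[0,0,-0.84]],[[35,-39,70],[0,0,-0.98]],[[35,-39,70],[0,0,-1.12]],[[35,-39,70],[0,0,-1.26]],[[35,-39,70],[0,0,-1.4]]]'

```text
time: 5.3
tool_pos: [566.4, 277.6, 130.3]
tcp_rot: [-180.0, 0.0, 80.4]
ft_force: [0.3, 0.5, -0.7]
finger_gap: 11.2
grip_force: 61.1
```

Emit:
jog_arm --rows '[[[0,0,0],[0,0,-0.137]],[[0,0,0],[0,0,-0.137]],[[0,0,0],[0,0,-0.137]],[[0,0,0],[0,0,-0.137]]]'

```text
time: 5.7
tool_pos: [566.2, 278.9, 130.3]
tcp_rot: [-180.0, 0.0, 87.8]
ft_force: [0.3, 0.1, -2.0]
finger_gap: 10.7
grip_force: 61.1
```

```bash
python3 -c "
from lib import *
c,T,p,d=wrist('w3');P=cloud(c,T,d);Z=P[...,2]
m=((Z>28)&(Z<36)&(abs(P[...,0]-565)<50)).astype(np.uint8)
x,y=P[...,0],P[...,1];e=np.array([np.cos(np.radians(88)),np.sin(np.radians(88))]);n=np.array([e[1],-e[0]])
o=(x-564.7)*n[0]+(y-237.9)*n[1];t=(x-564.7)*e[0]+(y-237.9)*e[1]
for a in range(-100,60,15):
    k=(m>0)&(abs(t-a)<4)
    if k.sum()<20: continue
    q=np.sort(o[k]);g=np.diff(q);i=g.argmax();print(a,q[0].round(1),q[-1].round(1),q[i].round(1),q[i+1].round(1))
# nut points in hand
s=r.sense();print(s['tool_pos'],s['tcp_rot']);go(566.1,277.6,90,88)
"
```

```text
-100 -18.3 16.7 -14.3 12.8
-10 -30.3 29.0 -22.7 22.1
5 -30.7 29.4 -15.6 15.1
20 -30.2 29.1 -15.2 14.9
35 -30.5 29.4 -14.1 12.4
50 -30.6 28.8 -13.7 12.4
[566.15170623 279.11202083 130.35624293] [-1.79998025e+02 -8.66953703e-04  8.78634553e+01]
t 5.75 shift [-1.5  0.  40.4] turn [-0.     -0.     -0.0024] F [-0.2 -0.3 -1.9] gap 10.6
```

View pics/w3.png

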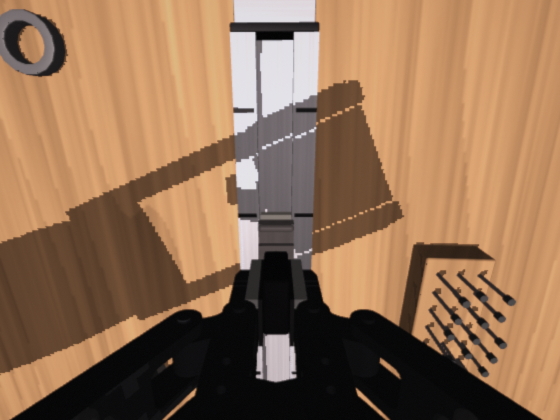

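The channel is centred under the held nut, about 0.5 mm off across, and the mark pair shows at px (243,215) and (303,215). I'll lower it in.

Emit:
jog_arm --rows '[[[-1.5,-0.5,20],[0,0,-0.002]],[[-1.5,-0.5,38],[0,0,-0.002]],[[-1.5,-0.5,44],[0,0,-0.002]],[[-1.5,-0.5,50],[0,0,-0.002]],[[-1.5,-0.5,56],[0,0,-0.002]],[[-1.5,-0.5,62],[0,0,-0.002]],[[-1.5,-0.5,68],[0,0,-0.002]],[[-1.5,-0.5,74],[0,0,-0.002]],[[-1.5,-0.5,74],[0,0,-0.002]],[[-1.5,-0.5,74],[0,0,-0.002]]]'

```text
time: 6.75
tool_pos: [565.4, 278.1, 56.1]
tcp_rot: [-180.0, 0.0, 88.2]
ft_force: [-1.0, -0.1, -1.7]
finger_gap: 10.9
grip_force: 61.1
```

Free so far; push down.

Emit:
jog_arm --rows '[[[0,0,4],[0,0,0]],[[0,0,8],[0,0,0]],[[0,0,12],[0,0,0]],[[0,0,15.5],[0,0,0]],[[0,0,15.5],[0,0,0]],[[0,0,15.5],[0,0,0]]]'

```text
time: 7.35
tool_pos: [566.1, 278.3, 41.4]
tcp_rot: [179.9, -0.0, 88.2]
ft_force: [2.5, 0.3, 4.6]
finger_gap: 10.5
grip_force: 62.0
```

Emit:
jog_arm --rows '[[[0,0,1],[0,0,-0.13]],[[0,0,1],[0,0,-0.26]],[[0,0,1],[0,0,-0.39]],[[0,0,1],[0,0,-0.52]],[[0,0,1],[0,0,-0.66]],[[0,0,1],[0,0,-0.8]],[[0,0,1],[0,0,-0.94]],[[0,0,1],[0,0,-1.08]],[[0,0,1],[0,0,-1.22]],[[0,0,1],[0,0,-1.36]]]'

```text
time: 8.35
tool_pos: [565.5, 278.2, 40.2]
tcp_rot: [180.0, 0.0, 166.4]
ft_force: [0.5, -0.4, 3.9]
finger_gap: 11.1
grip_force: 62.0
```

Emit:
jog_arm --rows '[[[0,0,0],[0,0,-0.12]],[[0,0,0],[0,0,-0.213]],[[0,0,0],[0,0,-0.213]],[[0,0,0],[0,0,-0.213]],[[0,0,0],[0,0,-0.213]]]'

```text
time: 8.85
tool_pos: [565.5, 278.2, 40.0]
tcp_rot: [180.0, 0.0, 178.2]
ft_force: [0.6, 0.3, 4.6]
finger_gap: 10.7
grip_force: 62.0
```

Emit:
jog_arm --rows '[[[0,0,-2],[0,0,0]],[[0,0,-4],[0,0,0]],[[0,0,-5.5],[0,0,0]],[[0,0,-5.5],[0,0,0]]]'

```text
time: 9.25
tool_pos: [565.5, 278.2, 45.5]
tcp_rot: [180.0, 0.0, 178.3]
ft_force: [0.9, 0.8, 2.8]
finger_gap: 10.5
grip_force: 61.8
```

Emit:
jog_arm --rows '[[[0,0,-1],[0,0,0]],[[0,0,-1],[0,0,0]],[[0,0,-1],[0,0,0]],[[0,0,-1],[0,0,0]],[[0,0,-1],[0,0,0]],[[0,0,-30],[0,0,0]],[[0,0,-75],[0,0,0]],[[0,0,-120],[0,0,0]],[[0,0,-155],[0,0,0]],[[0,0,-155],[0,0,0]]]' --grip 32

```text
time: 10.25
tool_pos: [568.8, 279.5, 208.2]
tcp_rot: [179.7, 0.6, 178.3]
ft_force: [-0.1, 0.3, -0.2]
finger_gap: 32.2
grip_force: 0.0
```

```bash
cat > chk.py <<'E'
from lib import *
import sys
s=r.sense();c,T,p,d=wrist(sys.argv[1]);P=cloud(c,T,d);Z=P[...,2]
def rects(m,z,nm,mn=60):
    n,l,st,ce=cv2.connectedComponentsWithStats(m.astype(np.uint8))
    for i in range(1,n):
        if st[i,4]<mn: continue
        W=np.array([onz(c,T,u,v,z)[:2] for v,u in np.argwhere(l==i)],np.float32);m_=cv2.minAreaRect(W)
        print(nm,np.round(m_[0],1),np.round(m_[1],1),round(m_[2],1),'px',ce[i].round(),st[i,4],'z',np.nanmedian(Z[l==i]).round(1))
rects((Z>69)&(Z<82),float(sys.argv[2]),'grip')
E
python3 - chk4 <<'E'
E
python3 chk.py w4 74; python3 -c "
from lib import *
p=cv2.imread('pics/w4.png');print(r.sense()['tool_pos']);go(530,40,200,150);go(445.8,-199.6,200,106)"
```

```text
grip [566.7 277.8] [11.  28.1] 88.1 px [273. 196.] 396 z 72.8
[567.5453467  278.96723963 204.57385555]
t 10.3 shift [  30.4 -240.     3.7] turn [0.0044 0.0058 0.4938] F [-0.9  0.2 -0.1] gap 31.9
t 10.3 shift [ 107.5 -482.     2.5] turn [0.0066 0.0039 1.2618] F [-0.9  0.2 -0.1] gap 31.9
```

View pics/w4.png

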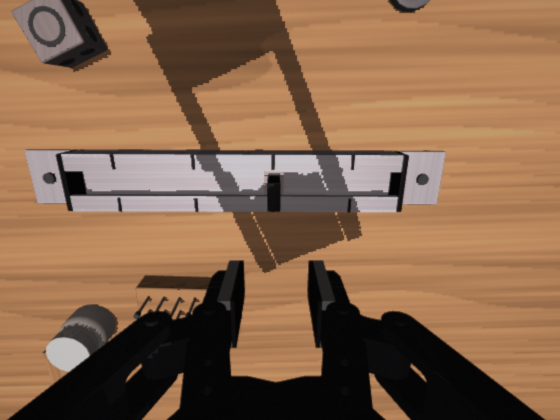

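Nut A stands across the channel at its mark: grip at px (273,196), yaw 178°, centre within about 1 mm of mark2. Now nut B.

Emit:
jog_arm --rows '[[[11,-48,0],[0,0,0.13]],[[21,-96,0],[0,0,0.26]],[[32,-145,0],[0,0,0.39]],[[43,-193,0],[0,0,0.52]],[[54,-241,0],[0,0,0.65]],[[64,-289,0],[0,0,0.78]],[[75,-337,0],[0,0,0.91]],[[86,-386,0],[0,0,1.04]],[[97,-434,0],[0,0,1.17]],[[107,-482,0],[0,0,1.26]]]'

```text
time: 11.3
tool_pos: [442.4, -201.8, 198.7]
tcp_rot: [-179.9, -0.1, 105.8]
ft_force: [0.5, -0.4, 0.4]
finger_gap: 32.0
grip_force: 0.0
```

Emit:
jog_arm --rows '[[[0,0,0],[0,0,0]],[[0,0,0],[0,0,0]],[[0,0,0],[0,0,0]]]'

```text
time: 11.6
tool_pos: [443.9, -199.4, 199.2]
tcp_rot: [-179.9, -0.1, 106.2]
ft_force: [0.9, -0.1, 0.7]
finger_gap: 31.8
grip_force: 0.0
```

```bash
python3 chk.py w5 77; python3 -c "
from lib import *
print(r.sense()['tool_pos']);go(445.8,-199.6,95,106);go(445.8,-199.6,50,106)"
```

```text
grip [ 443.5 -198.8] [11.5 28.1] 16.1 px [276. 204.] 444 z 76.7
[ 444.15124193 -199.11310737  199.46179563]
t 11.65 shift [ -1.1   1.5 104.5] turn [-0.0007 -0.0013  0.0038] F [-0.7 -0.3 -0.4] gap 32.0
t 11.65 shift [ -1.1   1.6 149.5] turn [-0.0007 -0.0013  0.0038] F [-0.7 -0.3 -0.4] gap 32.0
```

Emit:
jog_arm --rows '[[[0,0.5,50],[0,0,0]],[[0,0.5,95],[0,0,0]],[[0,0.5,104],[0,0,0]],[[0,0.5,120],[0,0,0]],[[0,0.5,135],[0,0,0]],[[0,0.5,149],[0,0,0]],[[0,0.5,149],[0,0,0]],[[0,0.5,149],[0,0,0]]]'

```text
time: 12.45
tool_pos: [445.1, -200.1, 52.0]
tcp_rot: [180.0, 0.0, 106.1]
ft_force: [0.4, 0.4, 1.0]
finger_gap: 31.7
grip_force: 0.0
```

Emit:
jog_arm --rows '[[[0,0,0],[0,0,0]],[[0,0,0],[0,0,0]],[[0,0,0],[0,0,0]],[[0,0,0],[0,0,0]],[[0,0,0],[0,0,0]],[[0,0,0],[0,0,0]],[[0,0,0],[0,0,0]]]' --grip 5

```text
time: 13.15
tool_pos: [444.8, -200.5, 51.5]
tcp_rot: [180.0, 0.0, 106.1]
ft_force: [0.9, -1.1, 0.8]
finger_gap: 10.5
grip_force: 61.6
```

```bash
python3 -c "
from lib import *
print(r.sense()['tool_pos']);go(562.8,197.6,130,88)"
```

```text
[ 444.83932729 -200.54886447   51.49858548]
t 13.15 shift [349.8 223.8 -78.6] turn [0.0004 0.0005 0.3159] F [ 0.9 -1.1  0.8] gap 10.5
```

Emit:
jog_arm --rows '[[[0,0,-45],[0,0,0]],[[0,0,-90],[0,0,0]],[[20,13,-125],[0,0,0]],[[60,38,-125],[0,0,0.05]],[[100,64,-125],[0,0,0.1]],[[140,90,-125],[0,0,0.15]],[[180,115,-125],[0,0,0.2]],[[220,141,-125],[0,0,0.25]],[[260,166,-125],[0,0,0.316]],[[300,192,-125],[0,0,0.316]]]'

```text
time: 14.15
tool_pos: [545.1, 142.8, 175.2]
tcp_rot: [-179.9, 0.1, 87.9]
ft_force: [1.4, 0.5, -1.1]
finger_gap: 10.6
grip_force: 61.1
```

```bash
python3 -c "
from lib import *
print(r.sense()['tool_pos']);go(562.8,197.6,130,88)"
```

```text
[545.09603139 142.82840614 175.22275315]
t 14.15 shift [55.4 15.8 45.1] turn [-0.0023  0.0009 -0.0024] F [ 1.4  0.5 -1.1] gap 10.6
```

Emit:
jog_arm --rows '[[[25,8,22],[0,0,0]],[[50,15,45],[0,0,0]],[[50,15,45],[0,0,0]],[[50,15,45],[0,0,0]],[[50,15,45],[0,0,0]]]'

```text
time: 14.65
tool_pos: [562.6, 189.8, 131.6]
tcp_rot: [-180.0, 0.0, 88.0]
ft_force: [1.0, 0.5, -1.3]
finger_gap: 10.8
grip_force: 61.1
```

```bash
python3 -c "
from lib import *
c,T,p,d=wrist('w6');P=cloud(c,T,d);Z=P[...,2]
m=(Z>28)&(Z<36)&(abs(P[...,0]-565)<50)
x,y=P[...,0],P[...,1];e=np.array([np.cos(np.radians(88)),np.sin(np.radians(88))]);n=np.array([e[1],-e[0]])
o=(x-564.7)*n[0]+(y-237.9)*n[1];t=(x-564.7)*e[0]+(y-237.9)*e[1]
for a in range(-130,60,15):
    k=m&(abs(t-a)<4)
    if k.sum()<20: continue
    q=np.sort(o[k]);print(a,q[0].round(1),q[-1].round(1))
print(r.sense()['tool_pos']);go(562.8,197.6,130,88)"
```

```text
-100 -30.2 28.8
-85 -30.6 29.3
-70 -30.0 29.4
-55 -30.3 29.0
-40 -30.5 29.4
-25 -30.5 29.5
-10 -30.1 29.0
5 -30.2 29.3
20 -30.3 29.5
35 -30.4 29.5
50 -30.4 29.5
[563.02760326 189.72594625 132.21524831]
t 14.7 shift [ 7.9 -0.5  2.2] turn [ 0.001   0.0001 -0.001 ] F [-0.2  0.4 -1.2] gap 11.0
```

Emit:
jog_arm --rows '[[[8,-0.3,20],[0,0,0]],[[8,-0.3,40],[0,0,0]],[[8,-0.3,40],[0,0,0]],[[8,-0.3,46],[0,0,0]],[[8,-0.3,52],[0,0,0]],[[8,-0.3,58],[0,0,0]],[[8,-0.3,64],[0,0,0]],[[8,-0.3,70],[0,0,0]],[[8,-0.3,75],[0,0,0]],[[8,-0.3,75],[0,0,0]]]'

```text
time: 15.7
tool_pos: [561.9, 198.4, 55.1]
tcp_rot: [-179.9, 0.0, 88.0]
ft_force: [-0.2, -0.2, -1.3]
finger_gap: 10.9
grip_force: 61.0
```

Emit:
jog_arm --rows '[[[0,0,4],[0,0,0]],[[0,0,8],[0,0,0]],[[0,0,12],[0,0,0]],[[0,0,15.5],[0,0,0]],[[0,0,15.5],[0,0,0]],[[0,0,15.5],[0,0,0]]]'

```text
time: 16.3
tool_pos: [563.0, 198.7, 41.2]
tcp_rot: [180.0, -0.0, 88.0]
ft_force: [-1.0, -0.2, 5.5]
finger_gap: 11.0
grip_force: 62.0
```

Emit:
jog_arm --rows '[[[-0.7,0,0],[0,0,-0.13]],[[-0.7,0,0],[0,0,-0.26]],[[-0.7,0,0],[0,0,-0.39]],[[-0.7,0,0],[0,0,-0.52]],[[-0.7,0,0],[0,0,-0.66]],[[-0.7,0,0],[0,0,-0.8]],[[-0.7,0,0],[0,0,-0.94]],[[-0.7,0,0],[0,0,-1.08]],[[-0.7,0,0],[0,0,-1.22]],[[-0.7,0,0],[0,0,-1.36]]]'

```text
time: 17.3
tool_pos: [563.5, 198.0, 41.6]
tcp_rot: [180.0, 0.1, 166.2]
ft_force: [0.2, 0.8, 5.0]
finger_gap: 10.6
grip_force: 62.0
```

Emit:
jog_arm --rows '[[[0,0,0],[0,0,-0.12]],[[0,0,0],[0,0,-0.21]],[[0,0,0],[0,0,-0.21]],[[0,0,0],[0,0,-0.21]],[[0,0,0],[0,0,-0.21]]]'

```text
time: 17.8
tool_pos: [563.4, 198.0, 41.4]
tcp_rot: [180.0, 0.1, 177.8]
ft_force: [3.2, 0.5, 4.5]
finger_gap: 10.6
grip_force: 62.0
```

Emit:
jog_arm --rows '[[[0,0,-2],[0,0,0]],[[0,0,-4],[0,0,0]],[[0,0,-6],[0,0,0]],[[0,0,-6],[0,0,0]]]'

```text
time: 18.2
tool_pos: [562.7, 197.9, 47.1]
tcp_rot: [-180.0, 0.0, 177.9]
ft_force: [2.6, 0.0, 2.8]
finger_gap: 10.6
grip_force: 61.8
```

Emit:
jog_arm --rows '[[[0,0,-1],[0,0,0]],[[0,0,-1],[0,0,0]],[[0,0,-1],[0,0,0]],[[0,0,-1],[0,0,0]],[[0,0,-1],[0,0,0]],[[0,0,-30],[0,0,0]],[[0,0,-75],[0,0,0]],[[0,0,-120],[0,0,0]],[[0,0,-150],[0,0,0]],[[0,0,-150],[0,0,0]]]' --grip 60

```text
time: 19.2
tool_pos: [565.8, 198.8, 203.6]
tcp_rot: [179.8, 0.6, 178.0]
ft_force: [0.7, 0.7, 0.4]
finger_gap: 60.2
grip_force: 0.0
```

Emit:
jog_arm --rows '[[[0,0,0],[0,0,0]],[[0,0,0],[0,0,0]],[[0,0,0],[0,0,0]]]'

```text
time: 19.5
tool_pos: [561.5, 197.6, 194.6]
tcp_rot: [-179.9, -0.2, 177.9]
ft_force: [0.6, 0.2, -0.4]
finger_gap: 60.0
grip_force: 0.0
```

```bash
cat >> chk.py <<'E'
rects((Z>40)&(Z<48)&(P[...,0]<520)&(P[...,0]>300),44,'block')
print(s['tool_pos'],s['tcp_rot'])
E
python3 chk.py w7 74
```

```text
grip [560.9 197.4] [11.4 27.1] 87.9 px [276. 204.] 431 z 72.9
grip [566.5 276.8] [12.6 27.3] 87.9 px [367. 207.] 445 z 72.8
block [420.9  93. ] [44.4 44.3] 20.9 px [141.  34.] 3205 z 44.0
[561.45636743 197.59919277 194.59823938] [-179.94213051   -0.19480162  177.94735027]
```

View pics/w7.png

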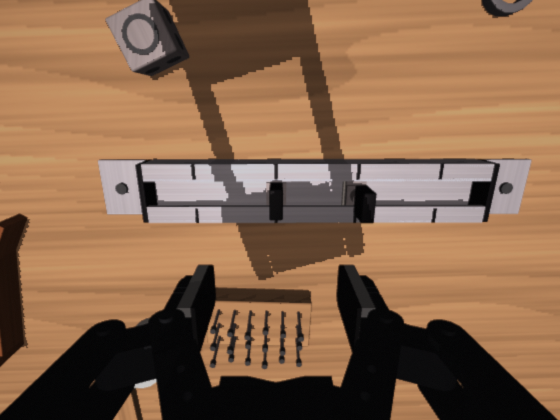

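Both nuts stand across the channel, grips at px (276,204) and (367,207); the block is at (141,34). The grip tops read about 1 mm low, so I'll check the heights before moving on.

```bash
python3 -c "
from lib import *
f=np.load('pics/w7.npz');c=r.camera_params('wrist');P=cloud(c,f['T'],f['d']);Z=P[...,2]
for u0,v0 in((276,204),(367,207)):
    k=np.zeros(Z.shape,bool);k[v0-30:v0+30,u0-15:u0+15]=1;k&=(Z>69)&(Z<80);q=P[k]
    cc=q.mean(0);A=np.c_[q[:,:2]-cc[:2],np.ones(len(q))];print(np.percentile(q[:,2],[10,50,90]).round(1),np.linalg.lstsq(A,q[:,2],rcond=None)[0].round(3))
print('lips',[np.nanmedian(Z[a:b,u:u+20]).round(2) for a,b,u in((163,178,240),(163,178,320),(209,219,240),(209,219,310))],'table',np.nanmedian(Z[100:140,300:400]).round(2))
c=r.camera_params('side');p,d=r.snapshot('side');P=cloud(c,c['pose'],d);Z=P[...,2];
m=(abs(P[...,0]-565)<25)&(P[...,1]>150)&(P[...,1]<320)
print('side',[ (np.nanmax(Z[m&(abs(P[...,1]-y)<12)]).round(1), np.nanpercentile(Z[m&(abs(P[...,1]-y)<12)],98).round(1)) for y in(197,277)], np.nanmedian(Z[m&(Z>28)&(Z<40)]))
cv2.imwrite('pics/side2.png',p)
"
```

```text
[71.9 72.9 73.8] [ 1.0000e-03 -1.0000e-03  7.2851e+01]
[71.7 72.8 73.7] [1.5000e-02 6.9000e-02 7.2652e+01]
lips [np.float64(31.85), np.float64(31.98), np.float64(31.88), np.float64(32.06)] table 0.03
side [(np.float64(605.1), np.float64(604.3)), (np.float64(601.9), np.float64(594.2))] 30.951863179573877
```

```bash
python3 -c "
from lib import *
print(r.sense()['tool_pos']);go(562.0,197.6,50,178)"
```

```text
[561.76057322 197.67029431 195.08493013]
t 19.6 shift [-6.000e-01  1.000e-01  1.451e+02] turn [-0.0008 -0.0027 -0.0009] F [-0.6  1.3 -0.1] gap 59.9
```

Emit:
jog_arm --rows '[[[-0.5,0,45],[0,0,0]],[[-0.5,0,90],[0,0,0]],[[-0.5,0,105],[0,0,0]],[[-0.5,0,125],[0,0,0]],[[-0.5,0,144],[0,0,0]],[[-0.5,0,144],[0,0,0]],[[-0.5,0,144],[0,0,0]]]' --grip 40

```text
time: 20.3
tool_pos: [563.2, 197.9, 53.4]
tcp_rot: [-180.0, -0.0, 178.0]
ft_force: [0.4, 0.6, 0.6]
finger_gap: 39.7
grip_force: 0.0
```

Emit:
jog_arm --rows '[[[0,0,0],[0,0,0]],[[0,0,0],[0,0,0]],[[0,0,0],[0,0,0]],[[0,0,0],[0,0,0]],[[0,0,0],[0,0,0]],[[0,0,0],[0,0,0]],[[0,0,0],[0,0,0]]]' --grip 5 --force 30

```text
time: 21.0
tool_pos: [563.7, 198.0, 53.3]
tcp_rot: [180.0, 0.1, 177.9]
ft_force: [3.0, -1.2, 2.7]
finger_gap: 10.9
grip_force: 35.3
```

Emit:
jog_arm --rows '[[[0,0,-0.5],[0,0,0]],[[0,0,-1],[0,0,0]],[[0,0,-1],[0,0,0]],[[0,0,-1],[0,0,0]]]'

```text
time: 21.4
tool_pos: [563.1, 197.9, 53.8]
tcp_rot: [180.0, 0.0, 177.9]
ft_force: [2.9, 0.2, 2.4]
finger_gap: 11.0
grip_force: 35.2
```

Emit:
jog_arm --rows '[[[0,0,-0.5],[0,0,0]],[[0,0,-1],[0,0,0]],[[0,0,-1],[0,0,0]],[[0,0,-1],[0,0,0]]]'

```text
time: 21.8
tool_pos: [563.0, 197.9, 54.7]
tcp_rot: [180.0, -0.0, 177.9]
ft_force: [3.3, 0.4, 2.9]
finger_gap: 11.1
grip_force: 35.1
```

Emit:
jog_arm --rows '[[[0,0,-0.5],[0,0,0]],[[0,0,-1],[0,0,0]],[[0,0,-1],[0,0,0]],[[0,0,-1],[0,0,0]]]'

```text
time: 22.2
tool_pos: [562.9, 197.9, 54.9]
tcp_rot: [-180.0, -0.0, 177.9]
ft_force: [6.7, 1.5, -5.0]
finger_gap: 11.3
grip_force: 34.0
```

Emit:
jog_arm --rows '[[[0,0,-0.5],[0,0,0]],[[0,0,-1],[0,0,0]],[[0,0,-1],[0,0,0]],[[0,0,-1],[0,0,0]]]'

```text
time: 22.6
tool_pos: [562.8, 197.8, 55.0]
tcp_rot: [-180.0, -0.0, 177.9]
ft_force: [9.7, 4.2, -12.2]
finger_gap: 11.1
grip_force: 33.1
```

Emit:
jog_arm --rows '[[[0,0,1],[0,0,0]],[[0,0,1],[0,0,0]],[[0,0,1],[0,0,0]]]'

```text
time: 22.9
tool_pos: [562.8, 197.8, 54.9]
tcp_rot: [-180.0, -0.0, 177.9]
ft_force: [5.4, 1.7, -5.6]
finger_gap: 11.2
grip_force: 34.1
```

Emit:
jog_arm --rows '[[[0,0,0],[0,0,0]],[[0,0,0],[0,0,0]],[[0,0,0],[0,0,0]],[[0,0,0],[0,0,0]],[[0,0,-40],[0,0,0]],[[0,0,-85],[0,0,0]],[[0,0,-125],[0,0,0]],[[0,0,-140],[0,0,0]],[[0,0,-140],[0,0,0]],[[0,0,-140],[0,0,0]]]' --grip 40

```text
time: 23.9
tool_pos: [562.6, 197.8, 194.7]
tcp_rot: [-180.0, -0.1, 178.0]
ft_force: [-0.3, -0.8, -0.3]
finger_gap: 40.1
grip_force: 0.0
```

Emit:
jog_arm --rows '[[[0,0,0],[0,0,0]],[[0,0,0],[0,0,0]],[[0,0,0],[0,0,0]]]'

```text
time: 24.2
tool_pos: [562.3, 197.7, 194.1]
tcp_rot: [-180.0, -0.1, 177.9]
ft_force: [-0.2, 0.6, -0.4]
finger_gap: 39.8
grip_force: 0.0
```

```bash
python3 chk.py w8 74;python3 -c "
from lib import *
go(421,93,200,111);go(421,93,200,21)"
```

```text
grip [559.5 197.6] [11.4 27.8] 87.9 px [276. 202.] 435 z 72.8
grip [566.5 276.8] [12.7 27.2] 88.0 px [367. 206.] 447 z 72.8
block [420.9  92.9] [44.4 44.2] 20.9 px [140.  33.] 3202 z 44.0
[562.34709183 197.66399831 194.12654302] [-1.79956227e+02 -1.42519752e-01  1.77949385e+02]
t 24.25 shift [ 137.7 -109.7   -5.1] turn [-0.0016 -0.0013  1.1685] F [ 0.1  0.6 -0.6] gap 39.6
t 24.25 shift [ 137.7 -109.7   -5.1] turn [-2.7000e-03  2.0000e-04  2.7393e+00] F [ 0.1  0.6 -0.6] gap 39.6
```

The heights are unchanged after the tug, so both nuts are locked. Nut B sits about 2 mm towards -x in its grooves, so I'll re-centre it before the block.

Emit:
jog_arm --rows '[[[0,0,45],[0,0,0]],[[0,0,90],[0,0,0]],[[0,0,105],[0,0,0]],[[0,0,125],[0,0,0]],[[0,0,141],[0,0,0]],[[0,0,141],[0,0,0]],[[0,0,141],[0,0,0]]]'

```text
time: 24.95
tool_pos: [563.5, 198.0, 55.5]
tcp_rot: [180.0, 0.0, 177.9]
ft_force: [0.6, 1.2, 0.4]
finger_gap: 40.1
grip_force: 0.0
```

Emit:
jog_arm --rows '[[[0,0,0],[0,0,0]],[[0,0,0],[0,0,0]],[[0,0,0],[0,0,0]],[[0,0,0],[0,0,0]],[[0,0,0],[0,0,0]],[[0,0,0.5],[0,0,0]],[[-1,0,1],[0,0,0]],[[-2,0,1],[0,0,0]],[[-2,0,1],[0,0,0]],[[-2,0,1],[0,0,0]]]' --grip 5

```text
time: 25.95
tool_pos: [564.5, 197.9, 53.4]
tcp_rot: [-180.0, -0.1, 178.0]
ft_force: [-1.8, 0.6, 3.7]
finger_gap: 11.1
grip_force: 35.1
```

Emit:
jog_arm --rows '[[[0,0,-1],[0,0,0]],[[0,0,-2],[0,0,0]],[[0,0,-2],[0,0,0]]]'

```text
time: 26.25
tool_pos: [564.7, 197.8, 55.7]
tcp_rot: [-180.0, -0.0, 178.0]
ft_force: [-3.1, -0.6, 3.2]
finger_gap: 11.2
grip_force: 35.0
```

Emit:
jog_arm --rows '[[[0,0,0],[0,0,0]],[[0,0,0],[0,0,0]],[[0,0,0],[0,0,0]],[[0,0,0],[0,0,0]],[[0,0,-40],[0,0,0]],[[0,0,-85],[0,0,0]],[[0,0,-125],[0,0,0]],[[0,0,-140],[0,0,0]],[[0,0,-140],[0,0,0]],[[0,0,-140],[0,0,0]]]' --grip 40

```text
time: 27.25
tool_pos: [564.7, 197.7, 194.6]
tcp_rot: [-180.0, -0.1, 177.9]
ft_force: [-0.4, 0.4, -0.8]
finger_gap: 39.8
grip_force: 0.0
```

```bash
python3 chk.py w9 74
```

```text
grip [559.4 197.7] [11.3 27.7] 87.9 px [276. 199.] 433 z 72.9
grip [566.9 276.8] [12.7 28. ] 87.9 px [367. 203.] 448 z 72.8
block [420.9  92.9] [44.5 44.2] 21.2 px [140.  30.] 3142 z 44.0
[564.67502747 197.65959539 194.59182438] [-1.79979802e+02 -6.19688355e-02  1.77948206e+02]
```

```bash
python3 -c "
from lib import *
c=r.camera_params('wrist')
e=np.array([np.cos(np.radians(88)),np.sin(np.radians(88))]);n=np.array([e[1],-e[0]])
for w in('w4','w7','w9'):
    f=np.load(f'pics/{w}.npz');P=cloud(c,f['T'],f['d']);Z=P[...,2];x,y=P[...,0],P[...,1]
    o=(x-564.7)*n[0]+(y-237.9)*n[1];t=(x-564.7)*e[0]+(y-237.9)*e[1]
    for a in(-60,-20,0,20,60):
        q=o[(Z>28)&(Z<36)&(abs(o)<50)&(abs(t-a)<4)];print(w,a,q.min().round(1),q.max().round(1),end=' | ')
    for a in(-40,39.5):
        k=(Z>69)&(Z<80)&(abs(t-a)<14)&(abs(o)<40);q=o[k]
        if len(q)>50: print('nut',a,np.percentile(q,[2,98]).round(1),q.mean().round(1),t[k].mean().round(1),end=' ')
    print()
f=np.load('pics/w9.npz')
cv2.imwrite('pics/w9c.png',cv2.resize(f['p'][130:240,180:440],None,fx=3,fy=3,interpolation=cv2.INTER_CUBIC))
"
```

```text
w4 -60 -30.5 29.8 | w4 -20 -30.7 29.7 | w4 0 -30.6 29.3 | w4 20 -30.7 29.5 | w4 60 -30.6 29.6 | nut 39.5 [-12.4  15. ] 0.8 40.0 
w7 -60 -30.6 30.1 | w7 -20 -30.6 29.9 | w7 0 -30.9 29.8 | w7 20 -30.7 30.0 | w7 60 -30.5 29.8 | nut -40 [-15.2  11.4] -2.2 -40.6 nut 39.5 [-12.1  14.3] 0.7 39.4 
w9 -60 -30.5 29.1 | w9 -20 -30.7 28.8 | w9 0 -30.6 29.4 | w9 20 -30.6 29.0 | w9 60 -30.5 29.4 | nut -40 [-16.2  10.3] -3.3 -40.3 nut 39.5 [-12.2  14.3] 0.7 39.4
```

View pics/w9c.png

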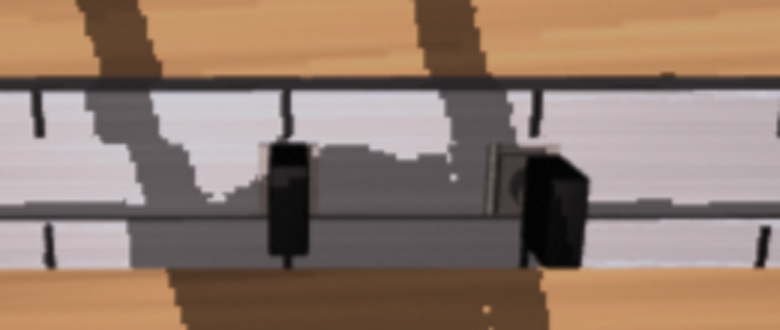

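In the crop nut B is at (288,200) and nut A at (535,200), both on their marks. B is about 2.5 mm off centre across, at the end of its groove play. I'll try once more to centre it, with a firmer grip and a small push down.

Emit:
jog_arm --rows '[[[2,0,45],[0,0,0]],[[4,0,90],[0,0,0]],[[4,0,105],[0,0,0]],[[4,0,125],[0,0,0]],[[4,0,143],[0,0,0]],[[4,0,143],[0,0,0]],[[4,0,143],[0,0,0]]]'

```text
time: 28.0
tool_pos: [560.7, 197.8, 52.6]
tcp_rot: [-180.0, -0.1, 177.9]
ft_force: [0.6, -0.2, 1.5]
finger_gap: 40.2
grip_force: 0.0
```

Emit:
jog_arm --rows '[[[0,0,0],[0,0,0]],[[0,0,0],[0,0,0]],[[0,0,0],[0,0,0]],[[0,0,0],[0,0,0]],[[0,0,0],[0,0,0]],[[0,0,2],[0,0,0]],[[0,0,3],[0,0,0]],[[0,0,3],[0,0,0]]]' --grip 5 --force 60

```text
time: 28.8
tool_pos: [561.7, 198.0, 50.0]
tcp_rot: [180.0, 0.1, 177.9]
ft_force: [2.6, -0.5, 4.0]
finger_gap: 10.3
grip_force: 62.9
```

Emit:
jog_arm --rows '[[[-1,0,0],[0,0,0]],[[-2,0,0],[0,0,0]],[[-2.5,0,0],[0,0,0]],[[-2.5,0,0],[0,0,0]],[[-2.5,0,0],[0,0,0]]]'

```text
time: 29.3
tool_pos: [562.7, 197.9, 49.2]
tcp_rot: [-180.0, -0.1, 178.0]
ft_force: [-4.0, 0.5, 4.2]
finger_gap: 10.4
grip_force: 62.9
```

Emit:
jog_arm --rows '[[[0,0,-1],[0,0,0]],[[0,0,-2],[0,0,0]],[[0,0,-3],[0,0,0]],[[0,0,-3],[0,0,0]]]'

```text
time: 29.7
tool_pos: [563.8, 197.8, 53.0]
tcp_rot: [-180.0, 0.0, 177.9]
ft_force: [-2.9, -0.3, 2.3]
finger_gap: 10.4
grip_force: 62.8
```

Emit:
jog_arm --rows '[[[0,0,0],[0,0,0]],[[0,0,0],[0,0,0]],[[0,0,0],[0,0,0]],[[0,0,0],[0,0,0]],[[0,0,-40],[0,0,0]],[[0,0,-85],[0,0,0]],[[0,0,-125],[0,0,0]],[[0,0,-140],[0,0,0]],[[0,0,-140],[0,0,0]],[[0,0,-140],[0,0,0]]]' --grip 72

```text
time: 30.7
tool_pos: [563.2, 197.7, 191.6]
tcp_rot: [-180.0, -0.1, 177.9]
ft_force: [-0.4, -0.5, -1.0]
finger_gap: 72.1
grip_force: 0.0
```

```bash
python3 chk.py w10 74;python3 -c "
from lib import *
go(421,93,190,111)"
```

```text
grip [560.6 197.7] [11.3 27.6] 87.9 px [275. 203.] 432 z 72.8
grip [566.2 276.8] [12.8 27.8] 87.9 px [368. 206.] 456 z 72.8
block [420.8  92.9] [44.3 44.3] 20.8 px [139.  31.] 3226 z 43.9
[563.17976949 197.71845565 191.57475502] [-1.79981200e+02 -6.23977235e-02  1.77944836e+02]
t 30.75 shift [ 137.7 -109.6    1. ] turn [-0.0026 -0.0022  1.1684] F [-0.1 -0.2 -0.8] gap 71.9
```

Better: B is now at x 560.6, still locked. On to the block: hover above it and re-measure.

Emit:
jog_arm --rows '[[[15,-12,0],[0,0,0.13]],[[30,-24,0],[0,0,0.26]],[[46,-37,0],[0,0,0.39]],[[61,-49,0],[0,0,0.52]],[[76,-61,0],[0,0,0.65]],[[92,-73,0],[0,0,0.78]],[[107,-85,0],[0,0,0.91]],[[122,-97,0],[0,0,1.04]],[[138,-110,0],[0,0,1.168]],[[138,-110,0],[0,0,1.168]]]'

```text
time: 31.75
tool_pos: [419.2, 91.8, 190.2]
tcp_rot: [-179.7, -0.1, 110.8]
ft_force: [0.4, 0.2, -0.2]
finger_gap: 72.2
grip_force: 0.0
```

Emit:
jog_arm --rows '[[[0,0,0],[0,0,0]],[[0,0,0],[0,0,0]]]'

```text
time: 31.95
tool_pos: [421.7, 93.1, 191.9]
tcp_rot: [-179.9, -0.0, 111.2]
ft_force: [0.2, -0.2, 0.5]
finger_gap: 72.2
grip_force: 0.0
```

```bash
python3 chk.py w11 74;python3 -c "
from lib import *
go(421,93,9,111)"
```

```text
grip [565.  276.6] [13.2 28.9] 89.0 px [545.  51.] 660 z 72.8
grip [559.8 197.3] [12.  29.7] 87.0 px [481. 150.] 545 z 72.7
block [419.8  92.8] [43.4 44.4] 20.3 px [274. 195.] 2064 z 44.0
[421.70094643  93.13878572 191.89580742] [-1.79928121e+02 -3.09612506e-02  1.11155776e+02]
t 32.0 shift [ 1.000e-01 -7.000e-01  1.832e+02] turn [-0.001  -0.0004  0.0024] F [ 0.  -0.5 -0.5] gap 71.9
```

Emit:
jog_arm --rows '[[[0,-1,45],[0,0,0.005]],[[0,-1,90],[0,0,0.005]],[[0,-1,125],[0,0,0.005]],[[0,-1,145],[0,0,0.005]],[[0,-1,165],[0,0,0.005]],[[0,-1,182],[0,0,0.005]],[[0,-1,182],[0,0,0.005]],[[0,-1,182],[0,0,0.005]]]'

```text
time: 32.8
tool_pos: [420.7, 92.7, 10.7]
tcp_rot: [-179.9, -0.0, 110.8]
ft_force: [0.4, -0.1, -0.1]
finger_gap: 72.1
grip_force: 0.0
```

Emit:
jog_arm --rows '[[[0,0,0],[0,0,0]],[[0,0,0],[0,0,0]],[[0,0,0],[0,0,0]],[[0,0,0],[0,0,0]],[[0,0,0],[0,0,0]],[[0,0,0],[0,0,0]],[[0,0,0],[0,0,0]]]' --grip 35 --force 60

```text
time: 33.5
tool_pos: [421.9, 92.6, 12.1]
tcp_rot: [179.9, 0.0, 110.7]
ft_force: [-1.6, 0.5, 6.3]
finger_gap: 43.2
grip_force: 62.9
```

Emit:
jog_arm --rows '[[[0,0,-30],[0,0,0]],[[0,0,-75],[0,0,0]],[[0,0,-120],[0,0,0]],[[0,0,-120],[0,0,0]],[[0,0,-120],[0,0,0]]]'

```text
time: 34.0
tool_pos: [421.7, 92.6, 132.0]
tcp_rot: [179.8, 0.0, 110.7]
ft_force: [-1.0, 0.1, -5.6]
finger_gap: 43.2
grip_force: 63.4
```

```bash
python3 -c "
from lib import *
print(r.sense()['tool_pos']);go(469.5,-266,130,87.7)"
```

```text
[421.71062229  92.59048163 132.02556338]
t 34.0 shift [-352.3  -82.3    2.1] turn [3.200e-03 2.000e-04 4.022e-01] F [-1.   0.1 -5.6] gap 43.2
```

Emit:
jog_arm --rows '[[[-44,-10,0],[0,0,0.05]],[[-88,-20,0],[0,0,0.1]],[[-132,-31,0],[0,0,0.15]],[[-176,-41,0],[0,0,0.2]],[[-220,-51,0],[0,0,0.25]],[[-264,-62,0],[0,0,0.3]],[[-308,-72,0],[0,0,0.35]],[[-352,-82,0],[0,0,0.402]],[[-352,-82,0],[0,0,0.402]],[[-352,-82,0],[0,0,0.402]]]'

```text
time: 35.0
tool_pos: [467.0, -265.7, 127.8]
tcp_rot: [-179.8, -0.2, 87.6]
ft_force: [0.3, -0.5, -4.3]
finger_gap: 43.1
grip_force: 63.2
```

```bash
python3 -c "
from lib import *
c=r.camera_params('top');p,d=r.snapshot('top');cv2.imwrite('pics/top3.png',p)
c,T,p,d=wrist('w12');P=cloud(c,T,d);Z=P[...,2]
for u in(0,):
  pass
print(r.sense()['tool_pos'],r.sense()['tcp_rot']);go(469.5,-266,130,87.7)
t=np.radians(-2.3);X=P[...,0]-472.2;Y=P[...,1]+199.9;lx=X*np.cos(t)+Y*np.sin(t);ly=-X*np.sin(t)+Y*np.cos(t)
k=(Z>14)&(Z<25)&(abs(lx)<90)&(abs(ly)<120)
for lo,hi in((-60,-40),(-20,20),(40,60)):
    q=ly[k&(lx>lo)&(lx<hi)];w=lx[k&(ly>lo)&(ly<hi)]
    print(lo,'y',np.percentile(q,[.5,99.5]).round(1) if len(q) else None,'x',np.percentile(w,[.5,99.5]).round(1) if len(w) else None)
"
```

```text
[ 467.56259018 -264.33391392  128.67632726] [-1.79818343e+02 -1.38282372e-01  8.77348104e+01]
t 35.1 shift [-1.6  2.  -1.3] turn [-0.0032 -0.0024  0.0006] F [-0.3  0.1 -3.4] gap 43.1
-60 y [-100.4   33.9] x [-69.5  70.7]
-20 y [-34.7  84.3] x [-69.7  70.6]
40 y [-100.3   33.8] x [-69.4  70.7]
```

View pics/w12.png

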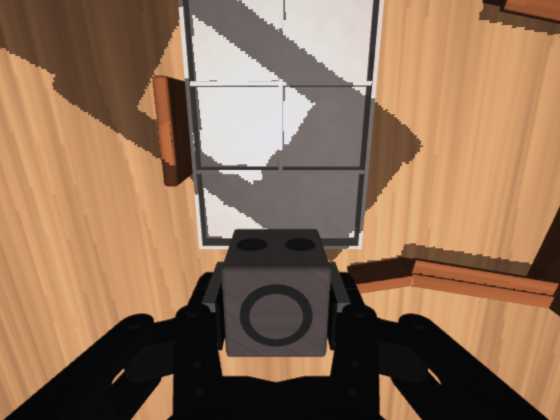

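The tray hasn't moved. Its near end wall runs along about row 245 and its pockets are empty, with the block held upright over the compartment. I'll lower it.

Emit:
jog_arm --rows '[[[-1.5,2,40],[0,0,0]],[[-1.5,2,75],[0,0,0]],[[-1.5,2,85],[0,0,0]],[[-1.5,2,95],[0,0,0]],[[-1.5,2,103],[0,0,0]],[[-1.5,2,109],[0,0,0]],[[-1.5,2,112],[0,0,0]],[[-1.5,2,112],[0,0,0]],[[-1.5,2,112],[0,0,0]]]'

```text
time: 36.0
tool_pos: [471.1, -267.7, 19.5]
tcp_rot: [180.0, 0.0, 87.7]
ft_force: [0.3, 0.9, -4.5]
finger_gap: 43.4
grip_force: 63.0
```

Emit:
jog_arm --rows '[[[0,0,1.5],[0,0,0]],[[0,0,3],[0,0,0]],[[0,0,4.5],[0,0,0]],[[0,0,4.5],[0,0,0]],[[0,0,4.5],[0,0,0]]]'

```text
time: 36.5
tool_pos: [471.0, -267.5, 15.2]
tcp_rot: [180.0, 0.0, 87.7]
ft_force: [-3.2, 2.3, 5.9]
finger_gap: 43.6
grip_force: 64.2
```

Emit:
jog_arm --rows '[[[0,0,-1],[0,0,0]],[[0,0,-1],[0,0,0]],[[0,0,-1],[0,0,0]],[[0,0,-1],[0,0,0]],[[0,0,-1],[0,0,0]],[[0,0,-25],[0,0,0]],[[0,0,-65],[0,0,0]],[[0,0,-110],[0,0,0]],[[0,0,-155],[0,0,0]],[[0,0,-190],[0,0,0]]]' --grip 70

```text
time: 37.5
tool_pos: [471.2, -267.6, 207.5]
tcp_rot: [179.9, 0.1, 87.7]
ft_force: [0.5, -0.0, 0.1]
finger_gap: 70.0
grip_force: 0.0
```

```bash
python3 -c "
from lib import *
print(r.sense()['tool_pos']);go(430,-220,260,0)"
```

```text
[ 471.24310991 -267.63254975  207.5097004 ]
t 37.5 shift [ 45.9 -43.  -52.7] turn [ 3.0000e-03 -6.0000e-04  1.5309e+00] F [ 0.5 -0.   0.1] gap 70.0
```

Emit:
jog_arm --rows '[[[20,40,-40],[0,0,0]],[[40,80,-75],[0,0,0]],[[50,97,-92],[0,0,0]],[[50,97,-92],[0,0,0]],[[50,97,-92],[0,0,0]],[[50,97,-92],[0,0,0]]]' --grip 40

```text
time: 38.1
tool_pos: [568.6, -221.3, 294.6]
tcp_rot: [-179.8, -0.0, 87.7]
ft_force: [-0.1, -0.6, -0.2]
finger_gap: 39.8
grip_force: 0.0
```

```bash
python3 -c "
from lib import *
c,T,p,d=wrist('w13');P=cloud(c,T,d);Z=P[...,2];print(r.sense()['tool_pos'])
def rects(m,z,nm,mn=60):
    n,l,st,ce=cv2.connectedComponentsWithStats(m.astype(np.uint8))
    for i in range(1,n):
        if st[i,4]<mn: continue
        W=np.array([onz(c,T,u,v,z)[:2] for v,u in np.argwhere(l==i)],np.float32);m_=cv2.minAreaRect(W)
        print(nm,np.round(m_[0],1),np.round(m_[1],1),round(m_[2],1),'px',ce[i].round(),st[i,4],'z',np.nanmedian(Z[l==i]).round(1), np.round(cv2.boxPoints(m_),1).tolist() if max(m_[1])>100 else '')
rects((Z>56)&(Z<64),60,'60')
rects((Z>31)&(Z<38),34,'34')
rects((Z>41)&(Z<47),44,'44')
rects((Z>17)&(Z<23),20,'20')
rects((Z>23.5)&(Z<30),26,'26')
"
```

```text
[ 568.30604129 -221.47353902  294.44138731]
60 [ 728.4 -246.7] [231.2  13.7] 77.6 px [412. 181.] 2011 z 59.7 [[696.9000244140625, -358.1000061035156], [710.2999877929688, -361.1000061035156], [760.0, -135.3000030517578], [746.5999755859375, -132.3000030517578]]
60 [ 399.3 -196.2] [68.9 11.1] 87.7 px [133. 161.] 527 z 59.5 
34 [ 642.1 -227.2] [260.3 172.5] 77.7 px [350. 153.] 4465 z 33.2 [[530.0999755859375, -336.0], [698.5999755859375, -372.79998779296875], [754.0999755859375, -118.5], [585.5999755859375, -81.69999694824219]]
34 [ 402.3 -196.8] [68.2  3.9] 87.6 px [144. 157.] 133 z 34.7 
44 [ 723.9 -245.7] [230.3   3.6] 77.6 px [403. 177.] 371 z 44.1 [[697.5999755859375, -357.79998779296875], [701.0, -358.6000061035156], [750.2999877929688, -133.6999969482422], [746.7999877929688, -132.89999389648438]]
44 [ 402.5 -196.5] [69.1  4.1] 88.5 px [141. 158.] 123 z 44.2 
44 [ 471.  -266.3] [43.8 45. ] 87.7 px [203. 210.] 593 z 46.3 
20 [ 471.9 -199.9] [198.3 142.2] 87.7 px [198. 145.] 2175 z 19.4 [[396.79998779296875, -296.1000061035156], [538.9000244140625, -301.79998779296875], [546.9000244140625, -103.69999694824219], [404.8999938964844, -98.0]]
20 [ 728.8 -222.7] [137.2   3.5] 77.5 px [399. 162.] 196 z 20.1 [[712.2999877929688, -289.29998779296875], [715.7000122070312, -290.1000061035156], [745.2000122070312, -156.10000610351562], [741.7999877929688, -155.3000030517578]]
26 [ 724.  -246.9] [184.4   4.1] 77.5 px [396. 179.] 280 z 26.7 [[702.0, -336.3999938964844], [706.0, -337.29998779296875], [746.0, -157.3000030517578], [742.0, -156.39999389648438]]
26 [ 402.2 -196.5] [ 7.3 69.6] 1.8 px [146. 156.] 107 z 26.2 
26 [ 554.8 -325.8] [47.7  3.8] 8.0 px [269. 245.] 65 z 26.5
```

View pics/w13.png

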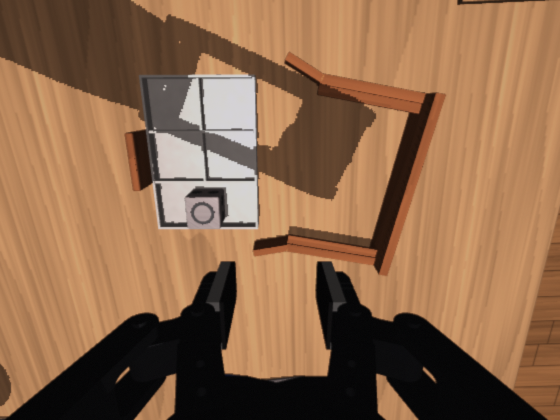

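The block stands in its compartment at px (205,208), top at about 47 mm. The holder's back board is centred at px (412,181), giving home ≈ (653,-230), yaw -12.4°. Next I'll grip the tab.

Emit:
jog_arm --rows '[[[5,-40,25],[0,0,0]],[[9,-85,50],[0,0,0]],[[14,-130,75],[0,0,0]],[[18,-171,100],[0,0,0]],[[18,-171,145],[0,0,0]],[[18,-171,185],[0,0,0]],[[18,-171,215],[0,0,0]],[[18,-171,215],[0,0,0]],[[18,-171,215],[0,0,0]]]'

```text
time: 39.05
tool_pos: [398.4, -196.3, 81.0]
tcp_rot: [-179.9, -0.1, 87.7]
ft_force: [-0.4, -0.7, 1.3]
finger_gap: 39.9
grip_force: 0.0
```

```bash
python3 -c "
from lib import *
c,T,p,d=wrist('w14');P=cloud(c,T,d);Z=P[...,2]
k=(Z>57)&(Z<63)&(abs(P[...,0]-398)<15);print(np.percentile(P[k][:,0],[3,97]),np.percentile(P[k][:,1],[3,97]));print(r.sense()['tool_pos'],r.sense()['tcp_rot']);go(397.5,-197,30,87.7)"
```

```text
[392.95822862 402.86221678] [-228.85318487 -163.86363404]
[ 399.66265103 -196.93026511   82.42800433] [1.79962302e+02 2.67012434e-02 8.76736674e+01]
t 39.1 shift [-0.1 -2.2 52.4] turn [ 0.0007  0.0005 -0.0005] F [1.  0.2 1.1] gap 39.8
```

Tab centre is x≈398, y≈-196.5, so I'll go down and grip.

Emit:
jog_arm --rows '[[[0,-1.5,15],[0,0,0]],[[0,-1.5,30],[0,0,0]],[[0,-1.5,42],[0,0,0]],[[0,-1.5,50],[0,0,0]],[[0,-1.5,50],[0,0,0]],[[0,-1.5,50],[0,0,0]]]'

```text
time: 39.7
tool_pos: [398.4, -196.5, 31.9]
tcp_rot: [180.0, 0.0, 87.7]
ft_force: [-0.4, 0.6, -0.0]
finger_gap: 40.1
grip_force: 0.0
```

Emit:
jog_arm --rows '[[[0,0,0],[0,0,0]],[[0,0,0],[0,0,0]],[[0,0,0],[0,0,0]],[[0,0,0],[0,0,0]],[[0,0,0],[0,0,0]],[[0,0,0],[0,0,0]],[[0,0,0],[0,0,0]],[[0,0,0],[0,0,0]]]' --grip 4 --force 60

```text
time: 40.5
tool_pos: [398.4, -196.6, 32.1]
tcp_rot: [180.0, 0.0, 87.7]
ft_force: [-2.1, 0.6, 6.6]
finger_gap: 8.7
grip_force: 59.7
```

```bash
cat > tr.py <<'E'
from lib import *
import sys
# tab target for tray at holder frame (a along, l lateral), yaw
a,l,yaw=map(float,sys.argv[1:4]);H=np.array([653.,-230.1]);h=np.radians(-12.4)
O=H+a*np.array([np.cos(h),np.sin(h)])+l*np.array([-np.sin(h),np.cos(h)])
y=np.radians(yaw);t=O-75*np.array([np.cos(y),np.sin(y)]);print('tab',t.round(1));s=r.sense();print(s['tool_pos'].round(1),s['tcp_rot'].round(1));go(*t,s['tool_pos'][2],90+yaw)
E
python3 tr.py -185 -2 -7; python3 tr.py -185 0 -12.4; python3 tr.py -160 0 -12.4
```

```text
tab [ 397.4 -183.2]
[ 398.4 -196.6   32.1] [180.    0.   87.7]
t 40.5 shift [13.4 -1.5 -0. ] turn [0.0008 0.0005 0.0823] F [-2.1  0.6  6.6] gap 8.7
tab [ 399.1 -174.3]
[ 398.4 -196.6   32.1] [180.    0.   87.7]
t 40.5 shift [22.4 -0.3 -0. ] turn [0.0008 0.0005 0.1765] F [-2.1  0.6  6.6] gap 8.7
tab [ 423.5 -179.6]
[ 398.4 -196.6   32.1] [180.    0.   87.7]
t 40.5 shift [18.  24.4  0. ] turn [0.0008 0.0005 0.1765] F [-2.1  0.6  6.6] gap 8.7
```

Emit:
jog_arm --rows '[[[2.2,0,-0.5],[0,0,0.018]],[[4.5,0,-0.5],[0,0,0.035]],[[6.7,0,-0.5],[0,0,0.053]],[[9,0,-0.5],[0,0,0.07]],[[11.2,0,-0.5],[0,0,0.088]],[[13.5,0,-0.5],[0,0,0.106]],[[15.7,0,-0.5],[0,0,0.124]],[[18,0,-0.5],[0,0,0.141]],[[20.2,0,-0.5],[0,0,0.159]],[[22.4,0,-0.5],[0,0,0.1765]]]'

```text
time: 41.5
tool_pos: [399.2, -174.0, 32.1]
tcp_rot: [180.0, 0.0, 77.5]
ft_force: [0.8, -3.5, 5.8]
finger_gap: 8.9
grip_force: 59.8
```

```bash
cat > tv.py <<'E'
from lib import *
import sys
c,T,p,d=wrist(sys.argv[1]);P=cloud(c,T,d);Z=P[...,2]
h=np.radians(-12.4);X=P[...,0]-653;Y=P[...,1]+230.1;a=X*np.cos(h)+Y*np.sin(h);l=-X*np.sin(h)+Y*np.cos(h)
f=(Z>17)&(Z<22.5)&(abs(l)<115)&(a<75)
for lo in range(-240,60,30):
    q=l[f&(a>lo)&(a<lo+10)]
    if len(q)>5: print('a',lo,'lat',np.percentile(q,[2,98]).round(1),end='; ')
print()
for lo in(-90,-50,-15,15,50,90):
    q=a[f&(l>lo)&(l<lo+10)];g=a[(Z>24)&(Z<33)&(l>lo)&(l<lo+10)&(a>40)]
    if len(q)>5: print('l',lo,'along',np.percentile(q,[2,98]).round(1),'board',np.percentile(g,[5]).round(1) if len(g)>5 else None,end='; ')
print()
b=(Z>42)&(Z<50)&(abs(l)<95)&(a<60);print('block',np.nanmedian(a[b]).round(1),np.nanmedian(l[b]).round(1),np.nanmedian(Z[b]).round(1),b.sum())
g=(Z>31)&(Z<37)&(a<65);print('guides',[(s,lo,np.percentile(l[k],[3,97]).round(1)) for s in(-1,1) for lo in(-80,-40,0,40) for k in[g&(l*s>85)&(abs(a-lo)<5)] if k.sum()>5])
E
python3 tv.py w15;python3 tr.py -185 0 -12.4; python3 tr.py -150 0 -12.4
```

```text
a -240 lat [30.8 99.3]; a -210 lat [-32.5  99.2]; a -180 lat [-46.3  99.1]; a -150 lat [-34.7  99.1]; a -120 lat [-88.2  43.2]; 
l -90 along [-118.9 -115.1] board None; l -50 along [-180.8 -115.1] board None; l -15 along [-186.9 -114.9] board None; l 15 along [-253.5 -115.1] board None; l 50 along [-254.8 -183.3] board None; l 90 along [-254.2 -135.9] board None; 
block -255.8 8.1 46.0 749
guides []
tab [ 399.1 -174.3]
[ 399.2 -173.7   32.1] [180.    0.   77.4]
t 41.55 shift [-0.5 -0.   0. ] turn [ 0.0006  0.0001 -0.0027] F [ 1.6 -1.7  6.7] gap 8.6
tab [ 433.2 -181.8]
[ 399.2 -173.7   32.1] [180.    0.   77.4]
t 41.55 shift [-0.4 35.   0. ] turn [ 0.0006  0.0001 -0.0027] F [ 1.6 -1.7  6.7] gap 8.6
```

The tray followed and is square with the holder: side edge steady at 99 mm, front at -115. Push in.

Emit:
jog_arm --rows '[[[-0.5,3,0],[0,0,0]],[[-0.5,8,0],[0,0,0]],[[-0.5,14,0],[0,0,0]],[[-0.5,21,0],[0,0,0]],[[-0.5,28,0],[0,0,0]],[[-0.5,35,0],[0,0,0]],[[-0.5,42,0],[0,0,0]],[[-0.5,48,0],[0,0,0]],[[-0.5,53,0],[0,0,0]],[[-0.5,55,0],[0,0,0]]]'

```text
time: 42.55
tool_pos: [451.7, -185.5, 32.1]
tcp_rot: [-179.8, -0.1, 77.5]
ft_force: [-10.8, 2.6, 18.1]
finger_gap: 9.2
grip_force: 61.7
```

```bash
python3 tv.py w16;python3 tr.py -80 0 -12.4; python3 tr.py -20 0 -12.4
```

```text
a -210 lat [-75.9  97.8]; a -180 lat [-32.3  98.9]; a -150 lat [-34.3  98.9]; a -120 lat [-46.7  98.8]; a -90 lat [-35.   98.7]; 
l -90 along [-65.4 -61.3] board None; l -50 along [-127.1  -61.4] board None; l -15 along [-133.1  -61.4] board None; l 15 along [-199.8  -61.4] board None; l 50 along [-201.1 -129.6] board None; l 90 along [-200.1  -82.1] board None; 
block -202.0 8.1 46.0 737
guides [(-1, -40, array([-97.5, -91.9]))]
tab [ 501.6 -196.8]
[ 451.9 -185.6   32.1] [-1.799e+02 -1.000e-01  7.750e+01]
t 42.6 shift [-0.2 51.  -0.1] turn [-0.0026 -0.0009 -0.0009] F [-7.5  1.2 14.2] gap 9.1
tab [ 560.2 -209.7]
[ 451.9 -185.6   32.1] [-1.799e+02 -1.000e-01  7.750e+01]
t 42.6 shift [ -0.2 111.   -0.3] turn [-0.0026 -0.0009 -0.0009] F [-7.5  1.2 14.2] gap 9.1
```

```bash
python3 -c "
from lib import *
c=r.camera_params('wrist')
for w in('w13','w16'):
    f=np.load(f'pics/{w}.npz');P=cloud(c,f['T'],f['d']);Z=P[...,2]
    h=np.radians(-12.4);X=P[...,0]-653;Y=P[...,1]+230.1;a=X*np.cos(h)+Y*np.sin(h);l=-X*np.sin(h)+Y*np.cos(h)
    for s in(-1,1):
        for lo in(-95,-75,-40,-10,20,50):
            k=(Z>31)&(Z<37)&(l*s>70)&(abs(a-lo)<5)
            if k.sum()>8: print(w,s,lo,np.percentile(l[k],[2,98]).round(1),k.sum(),end='; ')
    k=(Z>42)&(Z<50)&(l<-30)&(abs(l)<110)&(a<60);print('block lat',np.percentile(l[k],[3,97]).round(1) if k.sum() else None)
    print([ (lo,np.percentile(a[k],3).round(1)) for lo in range(-80,81,40) for k in[(Z>25)&(Z<58)&(abs(l-lo)<6)&(a>50)] if k.sum()>5])
"
```

```text
w13 -1 -95 [-129.9 -120. ] 38; w13 -1 -75 [-124.1 -112.7] 56; w13 -1 -40 [-115.   -92.5] 103; w13 -1 -10 [-115.3  -92.9] 107; w13 -1 20 [-115.6  -92.2] 105; w13 -1 50 [-114.7  -92.5] 103; w13 1 -95 [120.  130.4] 62; w13 1 -75 [113.  124.7] 90; w13 1 -40 [ 92.5 115.1] 174; w13 1 -10 [ 92.2 115.3] 169; w13 1 20 [ 92.2 115.3] 174; w13 1 50 [ 92.3 115.3] 164; block lat [-94.8 -45. ]
[(-80, np.float64(72.1)), (-40, np.float64(71.9)), (0, np.float64(72.1)), (40, np.float64(72.1)), (80, np.float64(72.1))]
w16 -1 -40 [-97.5 -91.8] 97; block lat [-78.1 -45.4]
[]
```

The guide roofs start at ±92 mm, so the block (outer edge ≈ -89) has only about 3 mm of clearance. I'll bias the tray 2.5 mm sideways, within the 4 mm slot play.

Emit:
jog_arm --rows '[[[1,0,-1],[0,0,0]],[[2.5,0,-1],[0,0,0]],[[2.5,3,-1],[0,0,0]],[[2.5,8,-1],[0,0,0]],[[2.5,14,-1],[0,0,0]],[[2.5,20,-1],[0,0,0]],[[2.5,26,-1],[0,0,0]],[[2.5,32,-1],[0,0,0]],[[2.5,36,-1],[0,0,0]],[[2.5,36,-1],[0,0,0]]]'

```text
time: 43.6
tool_pos: [488.7, -191.6, 32.3]
tcp_rot: [180.0, -0.0, 77.6]
ft_force: [1.1, -0.8, -4.3]
finger_gap: 9.1
grip_force: 58.5
```

```bash
python3 tv.py w17;python3 tr.py -50 2 -12.4; python3 tr.py 0 2 -12.4
```

```text
a -180 lat [35.1 36.7]; a -150 lat [ 32.9 101.5]; a -120 lat [-29.9 101.4]; a -90 lat [-44.3 101.4]; a -60 lat [-32.5 107.4]; a -30 lat [-85.1  45.6]; 
l -90 along [-28.  -23.8] board None; l -50 along [-90.2 -24. ] board None; l -15 along [-95.7 -24. ] board None; l 15 along [-162.3  -23.8] board None; l 50 along [-163.7  -27.5] board None; l 90 along [-163.2  -51.1] board None; 
block -164.3 10.0 46.1 736
guides [(-1, 0, array([-96.7, -92.1])), (1, -80, array([113.8, 122. ]))]
tab [ 531.3 -201.3]
[ 488.5 -191.5   32.4] [180.   -0.   77.6]
t 43.65 shift [-0.4 44.   0. ] turn [ 0.0001 -0.0001  0.0001] F [ 1.5 -0.5 -5.4] gap 9.2
tab [ 580.2 -212. ]
[ 488.5 -191.5   32.4] [180.   -0.   77.6]
t 43.65 shift [-0.4 94.   0. ] turn [ 0.0001 -0.0001  0.0001] F [ 1.5 -0.5 -5.4] gap 9.2
```

Emit:
jog_arm --rows '[[[0,3,0.3],[0,0,0]],[[0,9,0.3],[0,0,0]],[[0,16,0.3],[0,0,0]],[[0,24,0.3],[0,0,0]],[[0,32,0.3],[0,0,0]],[[0,40,0.3],[0,0,0]],[[0,48,0.3],[0,0,0]],[[0,55,0.3],[0,0,0]],[[0,58,0.3],[0,0,0]],[[0,58,0.3],[0,0,0]]]'

```text
time: 44.65
tool_pos: [545.4, -204.2, 32.5]
tcp_rot: [180.0, 0.0, 77.6]
ft_force: [1.4, -0.5, -5.6]
finger_gap: 9.3
grip_force: 58.7
```

Emit:
jog_arm --rows '[[[0,4,0],[0,0,0]],[[0,9,0],[0,0,0]],[[0,14,0],[0,0,0]],[[0,19,0],[0,0,0]],[[0,24,0],[0,0,0]],[[0,27,0],[0,0,0]],[[0,28,0],[0,0,0]],[[0,28,0],[0,0,0]]]'

```text
time: 45.45
tool_pos: [572.5, -210.2, 32.5]
tcp_rot: [180.0, 0.0, 77.6]
ft_force: [0.4, -1.4, -5.5]
finger_gap: 9.0
grip_force: 58.6
```

```bash
python3 tv.py w18;python3 tr.py 0 1.5 -12.4
```

```text
a -90 lat [34.9 36.6]; a -60 lat [ -8.5 107.3]; a -30 lat [-32.4  35.8]; a 0 lat [-44.6  35.7]; a 30 lat [-33.   35.6]; 
l -90 along [58.1 73.6] board [72.]; l -50 along [-3.6 73.6] board [71.9]; l -15 along [-9.9 73.7] board None; l 15 along [-76.4  62. ] board None; l 50 along [-77.8  58.5] board None; l 90 along [-77.7  -7.6] board None; 
block -78.1 9.8 46.1 760
guides [(1, -80, array([114.1, 122. ])), (1, -40, array([ 92.3, 114.5])), (1, 0, array([ 92.2, 114.4])), (1, 40, array([91.4, 94.5]))]
tab [ 580.1 -212.5]
[ 572.5 -210.2   32.5] [180.    0.   77.6]
t 45.5 shift [-0.7  7.9  0. ] turn [0.0005 0.0002 0.    ] F [ 0.8 -1.7 -5.7] gap 9.3
```

Emit:
jog_arm --rows '[[[0,2,0],[0,0,0]],[[0,4,0],[0,0,0]],[[0,6,0],[0,0,0]],[[0,7.5,0],[0,0,0]],[[0,9,0],[0,0,0]],[[0,9,0],[0,0,0]]]'

```text
time: 46.1
tool_pos: [581.3, -212.0, 32.5]
tcp_rot: [180.0, 0.0, 77.6]
ft_force: [-0.1, 0.8, -5.3]
finger_gap: 8.7
grip_force: 58.7
```

Emit:
jog_arm --rows '[[[0,1,0],[0,0,0]],[[0,2,0],[0,0,0]],[[0,2,0],[0,0,0]],[[0,2,0],[0,0,0]]]'

```text
time: 46.5
tool_pos: [583.0, -212.4, 32.5]
tcp_rot: [180.0, 0.0, 77.6]
ft_force: [-0.4, 0.5, -5.3]
finger_gap: 8.9
grip_force: 58.7
```

Emit:
jog_arm --rows '[[[0,0.7,0],[0,0,0]],[[0,1.5,0],[0,0,0]],[[0,1.5,0],[0,0,0]],[[0,1.5,0],[0,0,0]]]'

```text
time: 46.9
tool_pos: [583.1, -212.8, 32.2]
tcp_rot: [-179.8, 0.0, 77.6]
ft_force: [-8.0, 0.4, -0.9]
finger_gap: 8.8
grip_force: 59.5
```

Emit:
jog_arm --rows '[[[0,0.5,0],[0,0,0]],[[0,1,0],[0,0,0]],[[0,1,0],[0,0,0]],[[0,1,0],[0,0,0]]]'

```text
time: 47.3
tool_pos: [583.1, -212.7, 32.2]
tcp_rot: [-179.7, 0.0, 77.6]
ft_force: [-14.0, 0.8, 3.5]
finger_gap: 9.0
grip_force: 60.1
```

The tray is home against the back board (14 N). I'll set it down, release and look.

Emit:
jog_arm --rows '[[[0,-0.5,0.3],[0,0,0]],[[0,-1,0.7],[0,0,0]],[[0,-1,0.7],[0,0,0]]]'

```text
time: 47.6
tool_pos: [583.1, -212.8, 32.1]
tcp_rot: [-179.8, 0.0, 77.6]
ft_force: [-10.7, 0.4, 4.0]
finger_gap: 9.1
grip_force: 60.4
```

Emit:
jog_arm --rows '[[[0,0,0],[0,0,0]],[[0,0,0],[0,0,0]],[[0,0,0],[0,0,0]],[[0,0,0],[0,0,0]],[[0,0,-20],[0,0,0]],[[0,0,-60],[0,0,0]],[[0,0,-105],[0,0,0]],[[0,0,-150],[0,0,0]],[[0,0,-190],[0,0,0]],[[0,0,-190],[0,0,0]]]' --grip 32

```text
time: 48.6
tool_pos: [588.1, -214.2, 230.7]
tcp_rot: [179.3, 0.2, 77.6]
ft_force: [0.6, -0.6, 0.2]
finger_gap: 32.3
grip_force: 0.0
```

Emit:
jog_arm --rows '[[[0,0,0],[0,0,0]],[[0,0,0],[0,0,0]],[[0,0,0],[0,0,0]]]'

```text
time: 48.9
tool_pos: [583.4, -212.3, 219.5]
tcp_rot: [-179.8, -0.0, 77.6]
ft_force: [-0.1, -0.3, 0.6]
finger_gap: 31.8
grip_force: 0.0
```

```bash
python3 tv.py w19; python3 -c "
from lib import *
print(r.sense()['tool_pos'])
p,d=r.snapshot('side');q,d=r.snapshot('top')
cv2.imwrite('pics/fin.png',np.vstack([cv2.resize(cv2.imread('pics/w19.png')[0:280],(560,280)),q[110:300,0:560]]))"
```

```text
a -60 lat [-107.6  106.2]; a -30 lat [-32.2  35.7]; a 0 lat [-44.   89.2]; a 30 lat [-95.7  35.8]; 
l -90 along [-66.3  72.9] board [72.]; l -50 along [-66.5  72.9] board [72.2]; l -15 along [-66.6  72.9] board [72.3]; l 15 along [-66.7  73.1] board [72.2]; l 50 along [-66.9  73. ] board [72.1]; l 90 along [-67.   72.6] board [41.8]; 
block 2.4 -63.7 46.8 1547
guides [(-1, -80, array([-125.9, -114.5])), (-1, -40, array([-114.9,  -92.6])), (-1, 0, array([-108.9,  -96.1])), (-1, 40, array([-114.6,  -92.3])), (1, -80, array([115. , 126.2])), (1, -40, array([ 92.8, 114.9])), (1, 0, array([ 92.7, 114.8])), (1, 40, array([ 92.7, 114.8]))]
[ 583.52139308 -212.28042048  219.68717617]
```

View pics/fin.png

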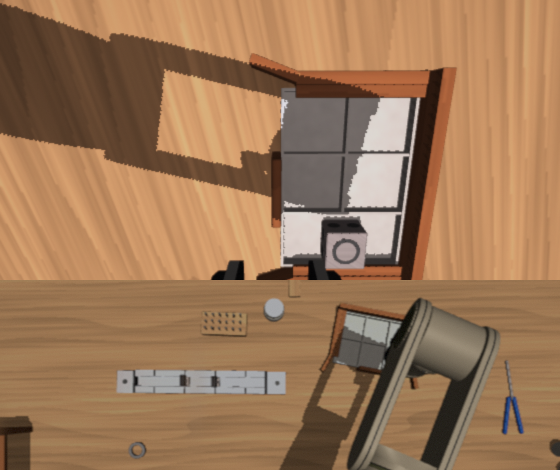

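The view shows the tray home against the board (rear at -67, front at about 72 mm). The block is upright in the long compartment at px (343,243), and both nuts are still locked in the channel at (183,380) and (214,380). Handing in.

```bash
python3 -c "
from bench import r
print(r.hand_in())"
```

```text
the job is handed in; nothing more can be done
None
```

Job handed in at about 49 s: the two nuts present are locked at mark1 and mark2 (the mark1 nut about 2 mm off centre across the channel), the block stands in the long compartment, and the tray is fully home in its holder; no verdict was returned.

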